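# Fetch the orange filter from behind two others in the gravity rack

### The job

This engine needs the orange oil filter, the third one back in one of the two sloped lanes of the gravity rack. Take out the two filters in front of it one at a time from the front end of the lane (the rest roll forward), lay them in the two compartments of the black holding tray, and lay the orange one in the middle of the empty yellow-floored pocket of the grey kit tray. Then put the two back in their lane (its high rear end is open for loading) so that the lane stands in its old order with the same filter first, and leave the other lane alone.

Things in the scene. Friction and masses are not known exactly. Their poses are not given: they have to be found in the camera images.
- orange_mid (a point): Centre of the orange spin-on oil filter: a tin can 62 mm in diameter, 60 mm long, ends flat (one orange, one bare steel with a black rubber ring), 0.16 to 0.26 kg, lying on its side with its axis (point y) across the lane, along the rack's y; it rolls freely. At the start it is the third (rearmost) filter in one of the two lanes; this is the wanted one.
- white_mid (a point): Centre of the white spin-on oil filter: a tin can 62 mm in diameter, 60 mm long, ends flat (one white, one bare steel with a black rubber ring), 0.16 to 0.26 kg, lying on its side with its axis (point y) across the lane, along the rack's y; it rolls freely. At the start it is the first (front) filter in one of the two lanes.
- yellow_mid (a point): Centre of the yellow spin-on oil filter: a tin can 62 mm in diameter, 60 mm long, ends flat (one yellow, one bare steel with a black rubber ring), 0.16 to 0.26 kg, lying on its side with its axis (point y) across the lane, along the rack's y; it rolls freely. At the start it is the first (front) filter in one of the two lanes.
- black_mid (a point): Centre of the black spin-on oil filter: a tin can 62 mm in diameter, 60 mm long, ends flat (one black, one bare steel with a black rubber ring), 0.16 to 0.26 kg, lying on its side with its axis (point y) across the lane, along the rack's y; it rolls freely. At the start it is the second filter in one of the two lanes.
- green_mid (a point): Centre of the green spin-on oil filter: a tin can 62 mm in diameter, 60 mm long, ends flat (one green, one bare steel with a black rubber ring), 0.16 to 0.26 kg, lying on its side with its axis (point y) across the lane, along the rack's y; it rolls freely. At the start it is the second filter in one of the two lanes.
- blue_mid (a point): Centre of the blue spin-on oil filter: a tin can 62 mm in diameter, 60 mm long, ends flat (one blue, one bare steel with a black rubber ring), 0.16 to 0.26 kg, lying on its side with its axis (point y) across the lane, along the rack's y; it rolls freely. At the start it is the third (rearmost) filter in one of the two lanes, always the lane without the orange filter.
- rack: Fixed rack, two lanes sloping 7 degrees to an end stop. Origin on the bench under the middle, x along the lanes to the high rear, y left, z up. Lane centres at y = +-60 mm. Filter centres in places 1 to 4 from the front: (x, z) = (-96, 64), (-35, 72), (27, 80), (89, 87) mm. Side walls 56 mm high cover the filters' ends at places 2 and 3; at 1 and 4 only a 6 mm lip, so grip by the two ends there.
- loading (a point): Midway between the two loading (fourth, rear) places of the rack, at the height of a filter's centre; axes as the rack's. The places lie at y = +60 and -60 mm, empty at the start. A filter let go there rolls forward until it meets the end stop or the next filter. Lanes are 68 mm wide inside, 10 mm is free behind the filter to a 34 mm high rear stop, and 60 mm between the lanes' filters.
- pocket (a point): Centre of the floor of the empty filter pocket in the fixed grey kit tray (300 x 200 mm, 45 mm high, black foam with other kit parts). Floor yellow, 20 mm above the bench; pocket 70 mm wide (point x), 126 mm long (point y), 15 mm deep, z up. The filter lies with its axis along point y, its centre 31 mm above this point, with room for fingers at both ends.
- side_tray: Fixed low black holding tray, grey floor, 164 (x) by 136 (y) mm, walls 4 mm thick and 22 mm high. Origin on the bench under its middle, z up. A wall across the middle makes two compartments, centred at x = +40 and -40 mm, each 76 (x) by 128 (y) mm inside, floor 6 mm above the bench. A filter lies in each with its axis along the tray's y, its centre 37 mm above the bench.
Things that resemble listed ones, but are neither listed nor needed, are in the scene too. Leave any red look-alike of the part that bears black_mid alone.

How it is judged:
On the way, in this order (a step that is already met when the one before it is completed fails the run):
1. both filters that were in front of the orange one lie released in the black holding tray (((x of white_mid in the frame of side_tray between -0.07 and 0.07 m and y of white_mid in the frame of side_tray between -0.05 and 0.05 m and z of white_mid in the frame of side_tray below 0.043 m and linear speed of white below 0.03 m/s and contact force between the fingers and white below 0.1 N) or (x of yellow_mid in the frame of side_tray between -0.07 and 0.07 m and y of yellow_mid in the frame of side_tray between -0.05 and 0.05 m and z of yellow_mid in the frame of side_tray below 0.043 m and linear speed of yellow below 0.03 m/s and contact force between the fingers and yellow below 0.1 N)) and ((x of black_mid in the frame of side_tray between -0.07 and 0.07 m and y of black_mid in the frame of side_tray between -0.05 and 0.05 m and z of black_mid in the frame of side_tray below 0.043 m and linear speed of black below 0.03 m/s and contact force between the fingers and black below 0.1 N) or (x of green_mid in the frame of side_tray between -0.07 and 0.07 m and y of green_mid in the frame of side_tray between -0.05 and 0.05 m and z of green_mid in the frame of side_tray below 0.043 m and linear speed of green below 0.03 m/s and contact force between the fingers and green below 0.1 N))), for 0.2 s.
2. the orange filter lies released in the kit tray's pocket, the other two still being in the holding tray (all of step 1 and horizontal distance between orange_mid and pocket below 0.015 m and z of orange_mid in the frame of pocket below 0.036 m and angle between the y axis of orange and the y axis of pocket, either way round below 0.2 rad and linear speed of orange below 0.03 m/s and contact force between the fingers and orange below 0.1 N), for 0.2 s.
At the end, for the whole second after the job is handed in: The orange filter lies in the pocket of the kit tray, its centre within 15 mm of the pocket's centre (horizontally), its axis within 0.2 rad of the pocket's length, released and at rest; each of the five other filters is at rest within 12 mm of where it was at the start (horizontal distance between orange_mid and pocket below 0.015 m and z of orange_mid in the frame of pocket below 0.036 m and angle between the y axis of orange and the y axis of pocket, either way round below 0.2 rad and linear speed of each of orange, white, yellow, black, green, blue below 0.03 m/s and contact force between the fingers and orange below 0.1 N and distance of each of white_mid, yellow_mid, black_mid, green_mid, blue_mid from where it was at the start of the episode below 0.012 m); the robot touches nothing.
It fails at once if the blue filter's lane is disturbed: the blue filter has moved more than 30 mm (distance of blue_mid from where it was at the start of the episode above 0.03 m).
It also fails if it takes over 138 s, if anything falls off the work surface, if the arm or the gripper's body presses on something with over 40 N, if the wrist force passes 120 N, or if a joint passes its speed limit or range.

### The arm

A 6-joint arm with a two-finger parallel gripper is mounted at the origin on the work surface. World frame = base frame: x ahead of the robot, y to its left, z up, the work surface at z = 0. Lengths are in m, angles in rad, forces in N, time in s.
With the tool pointing down it reaches from about 0.35 to 0.8 m from the base axis. Payload 7.3 kg.
Tool frame: the origin (TCP) lies midway between the tips of the shut fingers; the grasp point (between the pads) lies 19 mm behind it; z points along the fingers, y is the direction in which the jaws open and shut (so a half turn about z gives the same grasp; the last joint's range is limited). The gripper opens to 85 mm and grips with 20 to 120 N. Pads are 22 mm wide; open, the fingers measure 114 mm over their backs; the gripper's body (76 mm by 85 mm) begins 54 mm behind the grasp point. The pads swing forward as they close: fully open they stand 13 mm farther back than shut.
Start: joints at [-0.146, 0.342, 1.524, -0, 1.275, -0.146], TCP at [0.525, 0, 0.231] pointing down, gripper open.
Joint ranges: [-2.53, 2.53], [-0.77, 2.02], [0.04, 2.7], [-1, 4.14], [0.28, 2.66], [-3.11, 3.11]. Speed limits (rad/s): [2.57, 2.57, 3.14, 3.14, 3.14, 3.14].

### API

Orientations are given as a unit quaternion [x, y, z, w].
In Python, from workcell import monitor, vision, workorder gives the robot as it stands.
- The arm moves only by the tool send_rows, never from a script. Its argument "increments" is a list of rows, each an object with "slide": the shift along the tool's x, y, z scaled (see below), a list of three; "turn": the turn, a rotation vector about the tool's x, y, z scaled (see below), a list of three; "hand": the closure, from 0 (fully open) to 1 (shut). A call has 1 to 20 rows; each row shifts and turns the pose as measured when the row begins, along the tool's axes as they then stand; what a row does not reach is not made up. The controller multiplies each number of a shift by 0.025 m and each number of a turn by 0.08 rad. A row lasts 1/10 s, in which the tool goes at most 50 mm and 8.59 degrees, less where a joint would pass 70% of its speed; a pose out of reach is approached as far as the arm can. A call with a number of a shift or a turn outside -1 to 1 is refused whole. A call with a gripper value outside its range is refused whole. The fingers move at their own pace and stop on an object; the grip force is fixed at half the most. Time passes only in rows, so rows that do not move let the fingers close. It gives the time, the measured TCP pose, the force and the opening at its end, in the units of the state.
- monitor.sense(): the state, without advancing time (a new reading comes with each control period).
- vision.grab_frame(name): name is "scene" or "side" or "wrist"; returns the picture (420x560x3 uint8, blue, green, red); there is no depth.
- vision.camera_model(name): a dict with "vfov" (degrees; the focal length in pixels is half the picture's height over the tangent of half this angle, whatever the lens; pixels are square), "cx", "cy" (the principal point, pixels), "eye" and "orientation" of the camera in the world. Camera axes: x right, y down, z forward; pixel columns grow to the right and rows downward; lengths in m; the calibration is good to about 2 mm. The wrist camera is an equidistant fisheye: a pixel r from the principal point sees the ray r / f radians off the axis. A picture is of the moment at which its call begins: read the wrist's pose just before it. camera_model takes no time and is no camera call; for the wrist camera it gives the pose at the moment of the call.
- workorder.job_done(): hands the job in, once; it reports no verdict.
Trained networks look in the newest picture that a camera, given by its name, has taken for a name from the list of things; names that differ only in an ending like _2 or _b are one class to them, and where a whole thing is asked for, a point or a joint stands for the part that bears it (a point fixed in the world has none). Each returns a list of dicts, best first, with "conf" (0 to 1); they miss things now and then, are a little off and sometimes report something else, mostly with a low value. They report only what shows in the picture. A call takes as long as a camera call. They do not tell look-alikes from the thing itself.
- vision.search_frame(camera, label): "at" ([row, column] in pixels, amid what is visible of it).
- vision.outline_of(camera, label): "region" (420x560 bool, what is visible of it) and "at" ([row, column] in pixels, amid what is visible of it).
The state is a dict: "time_s": time; "joints": joint angles; "joint_velocities": joint speeds; "tau": joint torques, N m; "tcp_pos": TCP position; "tcp_rot": TCP orientation; "wrist_force": force on the tool from outside, world axes, zero at the start; "moment": the same for the moment, N m; "gripper_width": opening from 0.0 (shut) to 1.0 (fully open).
Only numpy, scipy, OpenCV 4.12 (cv2) and the standard library are available. Lean on these libraries where they do the work, as an engineer would, in place of code of your own. Each camera call takes 0.05 s, during which the arm holds its last target.

## Working session

There is one attempt and no reset: what is moved stays moved. The work goes in short steps, Python scripts to look and compute and a tool call to move; the robot and the scene stay as the last step left them, time stands still between calls to the robot, and variables do not carry over. Pictures are saved under pics/ and viewed, and the job is handed in when it is done.

Besides the shell and the picture viewer there is one more tool, called after "Request:" in YAML: its name, and indented under it one key for each argument. send_rows: Moves the arm, as the interface text tells. Its arguments: {"type":"object","properties":{"increments":{"type":"array","items":{"type":"object","properties":{"slide":{"type":"array","items":{"type":"number","minimum":-1,"maximum":1}},"turn":{"type":"array","items":{"type":"number","minimum":-1,"maximum":1}},"hand":{"type":"number"}}}}},"required":["increments"]}

```bash
mkdir -p pics; ls; python3 - <<'E'
from workcell import monitor, vision, workorder
import cv2
s=monitor.sense(); print(s)
for n in ["scene","side","wrist"]:
    print(n,vision.camera_model(n))
    cv2.imwrite(f"pics/{n}0.png",vision.grab_frame(n))
for n in ["scene","side","wrist"]:
    for l in ["orange_mid","white_mid","yellow_mid","black_mid","green_mid","blue_mid","rack","pocket","side_tray"]:
        try: r=vision.search_frame(n,l)
        except Exception as e: r=e; print(n,l,e); continue
        print(n,l,[(round(d['conf'],2),[round(float(v),1) for v in d['at']]) for d in r][:4])
print(monitor.sense()['time_s'])
E
```

```text
pics
{'time_s': 0.0, 'joints': array([-1.46015510e-01,  3.42732562e-01,  1.52506033e+00,  1.04506339e-06,
        1.27541961e+00, -1.46024099e-01]), 'joint_velocities': array([-0.00080652,  0.00046499, -0.00031908, -0.00065271,  0.00048582,
        0.00113425]), 'tau': array([ 5.72253757e-04, -4.33677435e+01, -2.46005630e+01, -7.37992127e-05,
        7.83137977e-03, -1.18290802e-05]), 'tcp_pos': array([5.24572959e-01, 7.72345992e-05, 2.30605753e-01]), 'tcp_rot': array([ 7.07103620e-01,  7.07109478e-01, -4.82879274e-04, -6.50237178e-04]), 'wrist_force': array([-0.39258369,  0.1251787 , -0.45707254]), 'moment': array([ 0.02426533, -0.01110292, -0.02861509]), 'gripper_width': 1.0011024865175184}
scene {'vfov': 45.15260731068622, 'cx': 282.0356190998975, 'cy': 210.50197286816132, 'eye': array([1.02162378, 0.56543842, 1.33525461]), 'orientation': array([ 0.36724669,  0.88441817, -0.26880444, -0.10333709])}
side {'vfov': 56.50572280386976, 'cx': 282.2262228939109, 'cy': 199.76952811243902, 'eye': array([-0.08406055, -0.68516388,  0.72320352]), 'orientation': array([ 0.84738777, -0.2928037 
[... 761 characters left out ...]
2, 276.4])]
side yellow_mid []
side black_mid [(0.91, [192.7, 316.3]), (0.73, [359.0, 315.9])]
side green_mid [(0.77, [171.1, 288.8])]
side blue_mid [(0.51, [165.4, 306.7])]
side rack [(0.57, [191.6, 327.9])]
side pocket [(0.66, [277.3, 364.8])]
side side_tray [(0.87, [155.5, 233.4])]
wrist orange_mid [(0.67, [266.7, 356.2])]
wrist white_mid [(0.75, [134.0, 252.3])]
wrist yellow_mid [(0.76, [253.6, 246.2]), (0.35, [200.4, 411.9])]
wrist black_mid [(0.72, [266.5, 306.6]), (0.57, [401.4, 104.8]), (0.4, [195.2, 413.4])]
wrist green_mid [(0.57, [142.1, 319.2])]
wrist blue_mid [(0.83, [146.9, 381.3])]
wrist rack [(0.94, [199.7, 415.3])]
wrist pocket [(0.83, [333.3, 283.4])]
wrist side_tray []
1.5
```

```bash
cd pics; python3 -c "
import cv2
for n in ['scene','side','wrist']:
    i=cv2.imread(n+'0.png'); cv2.imwrite(n+'0b.png',cv2.resize(i,(800,600),interpolation=cv2.INTER_CUBIC))"
```

```text
(no output)
```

View pics/scene0b.png

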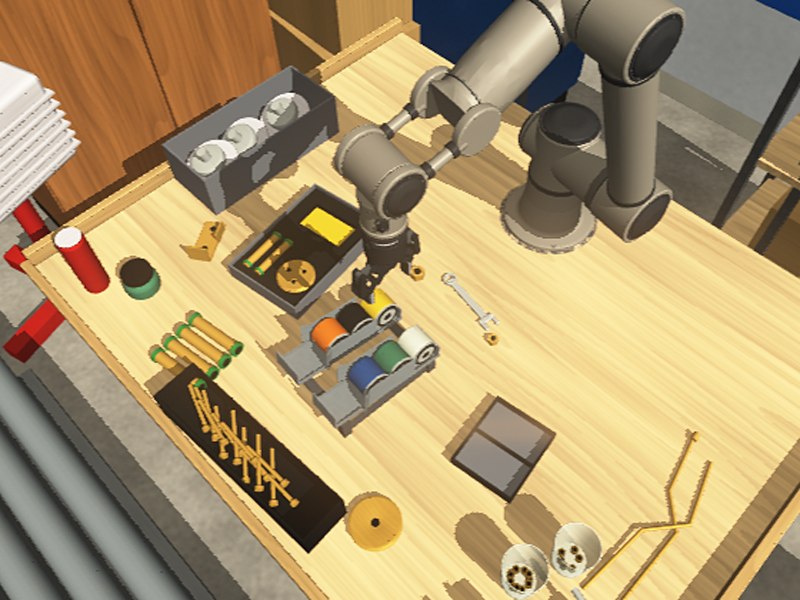

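View pics/side0b.png

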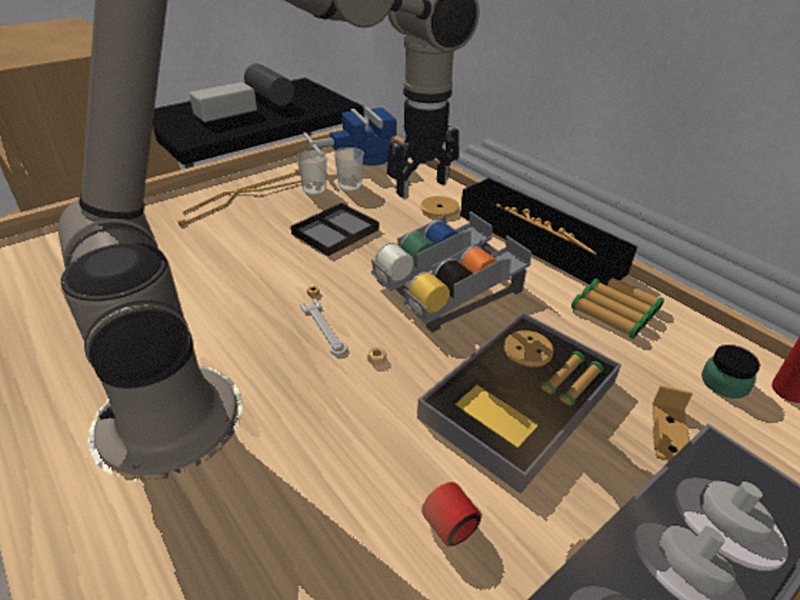

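View pics/wrist0b.png

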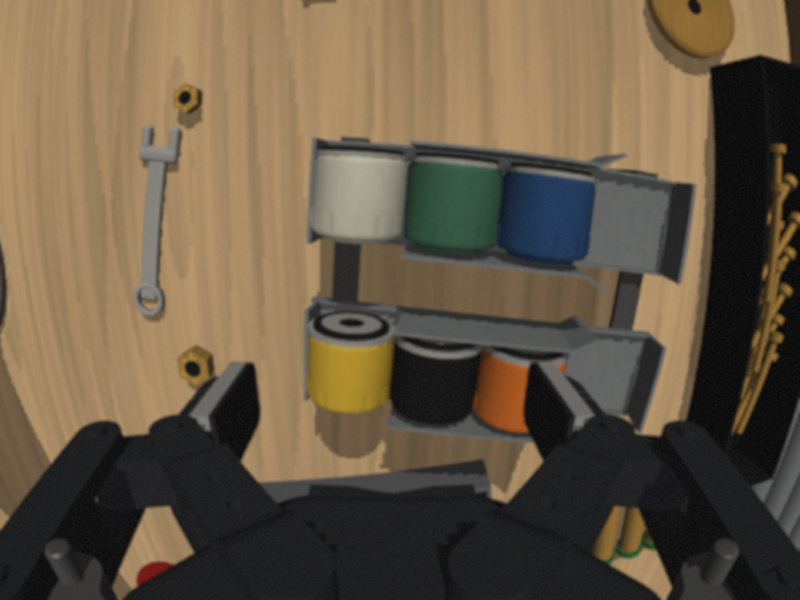

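```bash
cat > h.py <<'E'
import numpy as np, cv2
from scipy.spatial.transform import Rotation as R
from scipy.optimize import least_squares
def f(m): return 210/np.tan(np.radians(m['vfov'])/2)
def proj(m,P,fish=False):
    P=np.atleast_2d(P); c=R.from_quat(m['orientation']).inv().apply(P-m['eye'])
    if fish:
        r=np.hypot(c[:,0],c[:,1]); th=np.arctan2(r,c[:,2]); k=f(m)*th/np.maximum(r,1e-9)
        u=m['cx']+k*c[:,0]; v=m['cy']+k*c[:,1]
    else:
        u=m['cx']+f(m)*c[:,0]/c[:,2]; v=m['cy']+f(m)*c[:,1]/c[:,2]
    return np.c_[u,v]
def ray(m,uv,fish=False):
    uv=np.atleast_2d(uv).astype(float); d=(uv-[m['cx'],m['cy']])/f(m)
    if fish:
        th=np.linalg.norm(d,axis=1,keepdims=True); d=d/np.maximum(th,1e-9)
        D=np.c_[d*np.sin(th),np.cos(th)]
    else: D=np.c_[d,np.ones(len(d))]
    return R.from_quat(m['orientation']).apply(D)
def onz(m,uv,z,fish=False):
    D=ray(m,uv,fish); return m['eye']+D*((z-m['eye'][2])/D[:,2:])
def rackpt(p,X):
    x,y,a=p; X=np.atleast_2d(X); c,s=np.cos(a),np.sin(a)
    return np.c_[x+c*X[:,0]-s*X[:,1], y+s*X[:,0]+c*X[:,1], X[:,2]]
PL=[(-.096,.064),(-.035,.072),(.027,.080),(.089,.087)]
def cyl(c,a,n=48):
    t=np.linspace(0,2*np.pi,n); pts=[]
    for e in (-.03,.03): pts.append(np.c_[c[0]+.031*np.cos(t),np.full(n,c[1]+e),c[2]+.031*np.sin(t)])
    return np.vstack(pts)
E
python3 - <<'E'
from h import *
from workcell import monitor, vision
mods={}
for n in ["scene","side","wrist"]:
    mods[n]=vision.camera_model(n)
    vision.grab_frame(n)
    for l in ["yellow_mid","white_mid","black_mid","green_mid","blue_mid","orange_mid","pocket","side_tray","rack"]:
        r=vision.outline_of(n,l)
        for d in r[:2]:
            g=d['region'].astype(np.uint8); q=cv2.minAreaRect(cv2.findNonZero(g)); 
            cs=cv2.findContours(g,cv2.RETR_EXTERNAL,cv2.CHAIN_APPROX_NONE)[0]; c=max(cs,key=cv2.contourArea)
            hull=cv2.convexHull(c); ap=cv2.approxPolyDP(hull,4,True)[:,0].tolist()
            print(n,l,round(d['conf'],2),np.round(d['at']),g.sum(),cv2.boundingRect(g),ap if l in("pocket","side_tray") else '')
            np.save(f"reg_{n}_{l}_{r.index(d)if 0 else len(ap)}.npy",g)
import pickle; pickle.dump(mods,open('mods0.pkl','wb'))
E
```

```text
scene yellow_mid 0.83 [216. 266.] 349 (254, 202, 25, 27) 
scene white_mid 0.57 [240. 290.] 447 (279, 228, 27, 28) 
scene black_mid 0.7 [222. 246.] 331 (237, 212, 24, 22) 
scene black_mid 0.42 [315. 352.] 2998 (316, 277, 73, 75) 
scene blue_mid 0.77 [265. 253.] 434 (244, 250, 27, 26) 
scene orange_mid 0.58 [233. 232.] 356 (220, 223, 25, 24) 
scene pocket 0.89 [178. 212.] 5146 (160, 130, 95, 94) [[224, 130], [251, 146], [254, 176], [208, 223], [164, 195], [160, 184]]
scene pocket 0.27 [313. 352.] 2969 (316, 278, 74, 74) [[348, 278], [389, 303], [356, 351], [316, 323]]
scene side_tray 0.85 [313. 351.] 2965 (317, 279, 72, 73) [[348, 279], [388, 303], [358, 351], [317, 323]]
scene rack 0.91 [260. 240.] 3467 (194, 208, 114, 98) 
side yellow_mid 0.77 [204. 303.] 501 (286, 190, 28, 28) 
side white_mid 0.95 [183. 276.] 475 (263, 170, 27, 26) 
side white_mid 0.63 [178. 334.] 311 (323, 171, 25, 20) 
side black_mid 0.7 [188. 318.] 304 (305, 182, 24, 24) 
side black_mid 0.61 [358. 316.] 1245 (296, 337, 41, 46) 
side green_mid 0.55 [171. 291.] 255 (280, 162, 22, 21) 
side blue_mid 0.59 [191. 330.]
[... 487 characters left out ...]
] 3446 (260, 149, 113, 83) 
side rack 0.35 [165. 305.] 197 (298, 155, 21, 15) 
wrist yellow_mid 0.96 [253. 246.] 3835 (214, 218, 62, 71) 
wrist white_mid 0.58 [136. 251.] 4091 (217, 103, 68, 67) 
wrist black_mid 0.78 [264. 302.] 3346 (271, 235, 66, 62) 
wrist black_mid 0.65 [398. 107.] 174 (96, 393, 22, 15) 
wrist green_mid 0.63 [144. 316.] 4306 (281, 107, 71, 71) 
wrist green_mid 0.25 [197. 412.] 17403 (212, 95, 275, 215) 
wrist blue_mid 0.78 [148. 380.] 4189 (347, 113, 70, 72) 
wrist orange_mid 0.68 [265. 354.] 2222 (331, 241, 66, 62) 
wrist pocket 0.9 [332. 280.] 2059 (183, 321, 161, 31) [[343, 344], [193, 351], [183, 337], [337, 321]]
wrist rack 0.62 [196. 412.] 17688 (211, 95, 276, 214)
```

```bash
cat > fit.py <<'E'
from h import *
import pickle,glob
mods=pickle.load(open('mods0.pkl','rb'))
dirs=np.c_[np.cos(np.arange(24)*np.pi/12),np.sin(np.arange(24)*np.pi/12)]
def sup(P): return (P@dirs.T).max(0)
def supmask(fn):
    g=np.load(fn); g=g.astype(np.uint8)
    n,l,st,_=cv2.connectedComponentsWithStats(g); k=1+np.argmax(st[1:,4]); ys,xs=np.nonzero(l==k)
    P=np.vstack([np.c_[xs+dx,ys+dy] for dx in(-.5,.5) for dy in(-.5,.5)]); return sup(P)
if __name__=="__main__":
    obs=[]
    for cam in mods:
        for l,y in (("yellow",-.06),("white",.06)):
            for fn in glob.glob(f"reg_{cam}_{l}_mid_*.npy"):
                g=np.load(fn); 
                if cam=='side' and l=='white' and 300<g.sum()<330: continue
                print(fn,g.sum()); obs.append((cam,(-.096,y,.064),supmask(fn)))
    def res(p,full=False):
        out=[]
        for cam,c,s in obs:
            q=proj(mods[cam],rackpt(p,cyl(c,0)),cam=='wrist'); w=1/(3 if cam=='wrist' else 1); out.append((sup(q)-s)*w)
        return out if full else np.concatenate(out)
    r=least_squares(res,[.55,.1,0],loss='soft_l1'); print('rack',r.x,r.cost,[np.round(np.abs(o).mean(),2) for o in res(r.x,1)])
    for k,o in zip(obs,res(r.x,1)): print(k[0],k[1][1],np.round(o,1))
    # side tray
    def box(p,a,b,h):
        X=np.array([[sx*a/2,sy*b/2,z] for sx in(-1,1) for sy in(-1,1) for z in(0,h)]); return rackpt(p,X)
    for l,a,b,h,x0 in (("side_tray",.164,.136,.022,[.6,.3,0]),("pocket",.3,.2,.045,[.4,-.2,0])):
        ob=[]
        for cam in("scene","side"):
            for fn in glob.glob(f"reg_{cam}_{l}_*.npy"):
                g=np.load(fn)
                if (l=="side_tray" and g.sum()<1000) or (l=="pocket" and (cam=="scene")): continue
                ob.append((cam,supmask(fn)))
        best=None
        for dx in (-.15,0,.15):
         for dy in (-.1,.1):
          for a0 in np.arange(-1.5,1.6,.5):
            fr=lambda p:np.concatenate([sup(proj(mods[c],box(p,a,b,h)))-s for c,s in ob])
            rr=least_squares(fr,[x0[0]+dx,x0[1]+dy,a0],loss='soft_l1')
            if best is None or rr.cost<best.cost: best=rr
        print(l,[o[0] for o in ob],best.x,best.cost,np.round(np.abs(fr(best.x)).mean(),2))
E
python3 fit.py
python3 - <<'E'
from h import *; import pickle
m=pickle.load(open('mods0.pkl','rb'))
for n in("scene","side"):
    i=cv2.imread(f'pics/{n}0.png'); hsv=cv2.cvtColor(i,cv2.COLOR_BGR2HSV)
    g=cv2.inRange(hsv,(22,170,120),(34,255,255)); k,l,st,c=cv2.connectedComponentsWithStats(g)
    for j in np.argsort(-st[1:,4])[:4]+1:
        P=cv2.findNonZero((l==j).astype(np.uint8)); q=cv2.boxPoints(cv2.minAreaRect(P))
        print(n,st[j],np.round(c[j]),np.round(onz(m[n],q,.02),4).tolist(), onz(m[n],c[j],.02))
E
```

```text
reg_scene_yellow_mid_4.npy 349
reg_scene_white_mid_4.npy 447
reg_side_yellow_mid_4.npy 501
reg_wrist_yellow_mid_8.npy 3835
reg_wrist_white_mid_6.npy 4091
rack [ 0.5920816  -0.01361612 -0.06286867] 66.2575112154883 [np.float64(1.43), np.float64(0.9), np.float64(1.21), np.float64(0.82), np.float64(1.04)]
scene -0.06 [ 0.4  0.5  0.9  0.9  1.   1.2  1.6  1.7  1.9  2.1  3.5  3.5  3.4  2.6
  2.2  2.8  1.1  0.3 -0.  -0.5 -0.8 -1.  -0.4 -0. ]
scene 0.06 [ 0.6  0.6  0.3  0.7  0.8  1.1  1.2  1.1  1.1  1.2  2.5  2.3  2.2  1.3
  0.7  0.4  0.2  0.3  0.6 -0.2 -0.8 -0.8 -0.5 -0. ]
side -0.06 [ 1.6  1.   1.   1.1  1.2  1.4  2.2  1.8  1.6  2.5  2.8  2.2  1.7  1.4
  1.   1.1  0.7  0.7  0.5 -0.1 -0.4 -0.5 -0.1  0.6]
wrist -0.06 [-0.6  0.4  0.6  0.7  0.7  0.8  1.1  1.1  1.2  1.4  1.   0.8  0.5  1.1
  1.3  1.5  1.4  0.7  0.8  0.5  0.6  0.5  0.1 -0.3]
wrist 0.06 [-0.9 -0.3  0.1  0.5  0.7  0.3  0.3  0.7  1.8  2.   2.   1.7  1.1  1.7
  2.   2.2  2.   1.3  0.7  0.6  0.7  0.8  0.3 -0.1]
side_tray ['scene'] [0.52137325 0.31207802 0.13437099] 7.379030357621146 0.75
pocket ['side'] [ 0.48141335 -0.32387712  0.14
[... 749 characters left out ...]
207   2   2   2] [292. 208.] [[0.5026, -0.0266, 0.02], [0.5026, -0.0266, 0.02], [0.5033, -0.0213, 0.02], [0.5033, -0.0213, 0.02]] [[ 0.50294232 -0.02392992  0.02      ]]
side [305 212   2   1   2] [306. 212.] [[0.5228, -0.0647, 0.02], [0.5228, -0.0647, 0.02], [0.5205, -0.063, 0.02], [0.5205, -0.063, 0.02]] [[ 0.52163095 -0.06385868  0.02      ]]
side [289 205   1   1   1] [289. 205.] [[0.5046, -0.0106, 0.02], [0.5046, -0.0106, 0.02], [0.5046, -0.0106, 0.02], [0.5046, -0.0106, 0.02]] [[ 0.50461751 -0.01056007  0.02      ]]
side [288 200   1   1   1] [288. 200.] [[0.5175, 0.0097, 0.02], [0.5175, 0.0097, 0.02], [0.5175, 0.0097, 0.02], [0.5175, 0.0097, 0.02]] [[0.51751304 0.00968995 0.02      ]]
```

```bash
cat > go.py <<'E'
import sys
from h import *
from workcell import monitor
RK=np.array([.5921,-.0136,-.063]); ST=np.array([.5214,.3121,.134]); PK=np.array([.3986,-.341,.145])
try:
    exec(open('poses.txt').read())
except FileNotFoundError: pass
T={}
for i in range(4):
    T[f'L{i+1}']=(rackpt(RK,[PL[i][0],-.06,PL[i][1]])[0],RK[2])
T['SA']=(rackpt(ST,[.04,0,.037])[0],ST[2]); T['SB']=(rackpt(ST,[-.04,0,.037])[0],ST[2])
T['P']=(rackpt(PK,[0,0,.051])[0],PK[2])
def need(name,dz=-.025):
    s=monitor.sense(); p=s['tcp_pos']; Rm=R.from_quat(s['tcp_rot'])
    t,a=T[name]; t=t+[0,0,dz]
    Rt=R.from_matrix(np.c_[[np.cos(a),np.sin(a),0],[np.sin(a),-np.cos(a),0],[0,0,-1]])
    d=Rm.inv().apply(t-p)/.025; r=(Rm.inv()*Rt).as_rotvec()/.08
    print(name,'t',np.round(s['time_s'],2),'tgt',np.round(t,4),'tcp',np.round(p,4),'slide',np.round(d,2),'turn',np.round(r,2),'F',np.round(s['wrist_force'],1),'w',round(s['gripper_width'],3))
if __name__=="__main__":
    for n in sys.argv[1:]: need(n)
E
python3 go.py L1 L4 SA SB P
```

```text
L1 t 3.0 tgt [ 0.4925 -0.0674  0.039 ] tcp [0.525  0.     0.2313] slide [-2.7  -1.3   7.69] turn [ 0.   -0.   20.42] F [-1.  -0.1 -0.3] w 0.997
L4 t 3.0 tgt [ 0.6771 -0.0791  0.062 ] tcp [0.525  0.     0.2313] slide [-3.16  6.09  6.77] turn [ 0.   -0.   20.42] F [-1.  -0.1 -0.3] w 0.997
SA t 3.0 tgt [0.561  0.3174 0.012 ] tcp [0.525  0.     0.2313] slide [12.7   1.44  8.77] turn [ 0.   -0.   17.96] F [-1.  -0.1 -0.3] w 0.997
SB t 3.0 tgt [0.4818 0.3068 0.012 ] tcp [0.525  0.     0.2313] slide [12.27 -1.73  8.77] turn [ 0.   -0.   17.96] F [-1.  -0.1 -0.3] w 0.997
P t 3.0 tgt [ 0.3986 -0.341   0.026 ] tcp [0.525  0.     0.2313] slide [-13.64  -5.06   8.21] turn [ 0.   -0.   17.82] F [-1.  -0.1 -0.3] w 0.997
```

Request:
send_rows:
  increments:
    - {"turn": [0,0,1],"slide": [0,0,0],"hand": 0}
    - {"turn": [0,0,1],"slide": [0,0,0],"hand": 0}
    - {"turn": [0,0,1],"slide": [0,0,0],"hand": 0}
    - {"turn": [0,0,1],"slide": [0,0,0],"hand": 0}
    - {"turn": [0,0,1],"slide": [0,0,0],"hand": 0}
    - {"turn": [0,0,1],"slide": [0,0,0],"hand": 0}
    - {"turn": [0,0,1],"slide": [0,0,0],"hand": 0}
    - {"turn": [0,0,1],"slide": [0,0,0],"hand": 0}
    - {"turn": [0,0,1],"slide": [0,0,0],"hand": 0}
    - {"turn": [0,0,1],"slide": [0,0,0],"hand": 0}
    - {"turn": [0,0,1],"slide": [0,0,0],"hand": 0}
    - {"turn": [0,0,1],"slide": [0,0,0],"hand": 0}
    - {"turn": [0,0,1],"slide": [0,0,0],"hand": 0}
    - {"turn": [0,0,1],"slide": [0,0,0],"hand": 0}
    - {"turn": [0,0,1],"slide": [0,0,0],"hand": 0}
    - {"turn": [0,0,1],"slide": [0,0,0],"hand": 0}
    - {"turn": [0,0,1],"slide": [0,0,0],"hand": 0}
    - {"turn": [0,0,1],"slide": [0,0,0],"hand": 0}
    - {"turn": [0,0,1],"slide": [0,0,0],"hand": 0}
    - {"turn": [0,0,1],"slide": [0,0,0],"hand": 0}

```text
time_s: 5.0
tcp_pos: [0.525, 0.0, 0.2313]
tcp_rot: [0.999, -0.048, 0.0, -0.0]
wrist_force: [0.5, -0.2, 0.8]
gripper_width: 0.998
```

```bash
python3 go.py L1 P
```

```text
L1 t 5.0 tgt [ 0.4925 -0.0674  0.039 ] tcp [0.525  0.     0.2313] slide [-1.04  2.81  7.69] turn [-0.  -0.  -0.4] F [ 0.5 -0.2  0.8] w 0.998
P t 5.0 tgt [ 0.3986 -0.341   0.026 ] tcp [0.525  0.     0.2313] slide [-3.74 14.06  8.21] turn [-0. -0. -3.] F [ 0.5 -0.2  0.8] w 0.998
```

Request:
send_rows:
  increments:
    - {"turn": [0,0,-0.4],"slide": [-0.5,0.9,0.2],"hand": 0}
    - {"turn": [0,0,0],"slide": [-0.54,0.95,0.2],"hand": 0}
    - {"turn": [0,0,0],"slide": [0,0.95,0.2],"hand": 0}
    - {"turn": [0,0,0],"slide": [0,0,0],"hand": 0}
    - {"turn": [0,0,0],"slide": [0,0,0],"hand": 0}

```text
time_s: 5.5
tcp_pos: [0.4932, -0.0689, 0.2161]
tcp_rot: [0.999, -0.032, 0.001, -0.0]
wrist_force: [-0.1, -0.1, -0.1]
gripper_width: 1.003
```

```bash
cat > look.py <<'E'
import sys
from fit import *
from go import *
from workcell import vision
def look(name,cam='wrist',scale=1.4):
    m=vision.camera_model(cam); i=vision.grab_frame(cam); cv2.imwrite(f'pics/{name}_raw.png',i)
    j=i.copy()
    for l in (-.06,.06):
        for k in range(4):
            for e in(-.03,.03):
                t=np.linspace(0,2*np.pi,40); P=np.c_[PL[k][0]+.031*np.cos(t),np.full(40,l+e),PL[k][1]+.031*np.sin(t)]
                q=proj(m,rackpt(RK,P),cam=='wrist')
                cv2.polylines(j,[np.round(q*16).astype(np.int32)],True,(255,0,255),1,cv2.LINE_AA,4)
    def quad(p,a,b,z,c=(0,255,0),ox=0,oy=0):
        X=np.array([[ox+sx*a/2,oy+sy*b/2,z] for sx,sy in((-1,-1),(1,-1),(1,1),(-1,1))])
        X=np.vstack([np.linspace(X[k],X[(k+1)%4],15) for k in range(4)])
        q=proj(m,rackpt(p,X),cam=='wrist'); 
        if np.abs(q).max()<3000: cv2.polylines(j,[np.round(q*16).astype(np.int32)],True,c,1,cv2.LINE_AA,4)
    quad(PK,.07,.126,.02); quad(PK,.07,.126,.035,(255,255,0)); quad(ST,.164,.136,.022); quad(ST,.076,.128,.006,(255,255,0),.04); quad(ST,.076,.128,.006,(255,255,0),-.04)
    cv2.imwrite(f'pics/{name}.png',cv2.resize(j,None,fx=scale,fy=scale,interpolation=cv2.INTER_CUBIC))
    return m,i
if __name__=="__main__": look(sys.argv[1],*(sys.argv[2:3]))
E
python3 go.py L1; python3 look.py w1; python3 look.py sc1 scene
```

```text
L1 t 5.5 tgt [ 0.4925 -0.0674  0.039 ] tcp [ 0.4932 -0.0689  0.2161] slide [-0.04 -0.05  7.08] turn [-0.01 -0.02 -0.01] F [-0.1 -0.1 -0.1] w 1.003
```

View pics/w1.png

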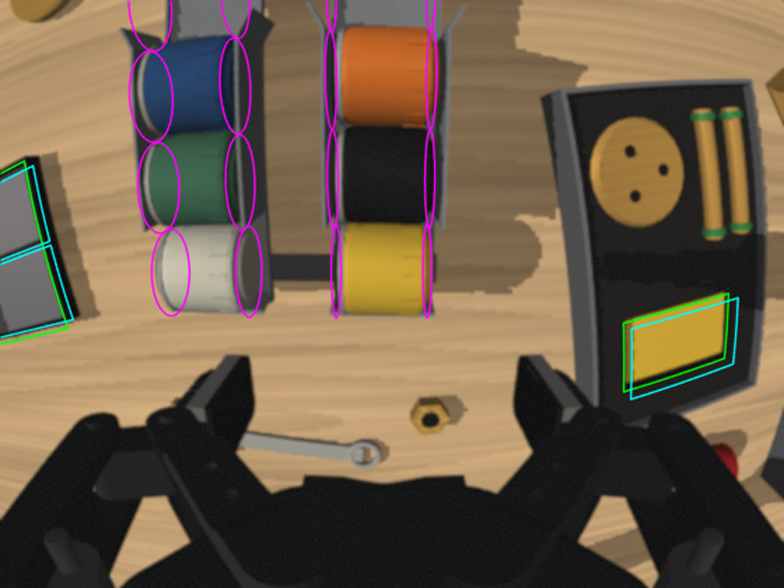

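View pics/sc1.png

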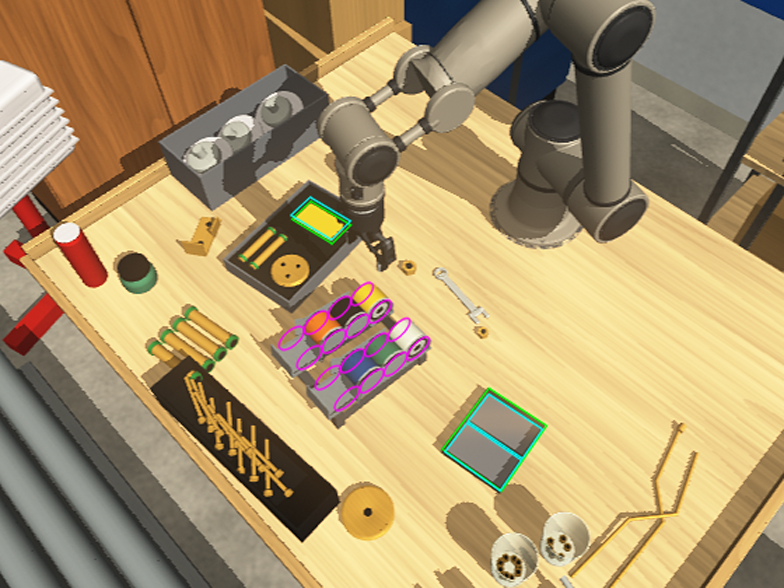

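Request:
send_rows:
  increments:
    - {"turn": [0,0,0],"slide": [-0.04,0.03,1],"hand": 0}
    - {"turn": [0,0,0],"slide": [0,0,1],"hand": 0}
    - {"turn": [0,0,0],"slide": [0,0,1],"hand": 0}
    - {"turn": [0,0,0],"slide": [0,0,1],"hand": 0}
    - {"turn": [0,0,0],"slide": [0,0,1],"hand": 0}
    - {"turn": [0,0,0],"slide": [0,0,1],"hand": 0}
    - {"turn": [0,0,0],"slide": [0,0,1],"hand": 0}
    - {"turn": [0,0,0],"slide": [0,0,0],"hand": 0}

```text
time_s: 6.4
tcp_pos: [0.4984, -0.0626, 0.0384]
tcp_rot: [1.0, -0.027, 0.006, 0.0]
wrist_force: [-0.6, 0.2, 0.3]
gripper_width: 0.997
```

```bash
python3 go.py L1; python3 look.py w2; python3 look.py s2 side
```

```text
L1 t 6.4 tgt [ 0.4925 -0.0674  0.039 ] tcp [ 0.4984 -0.0626  0.0384] slide [-0.22  0.21 -0.03] turn [ 0.   -0.14  0.12] F [-0.6  0.2  0.3] w 0.997
```

View pics/w2.png

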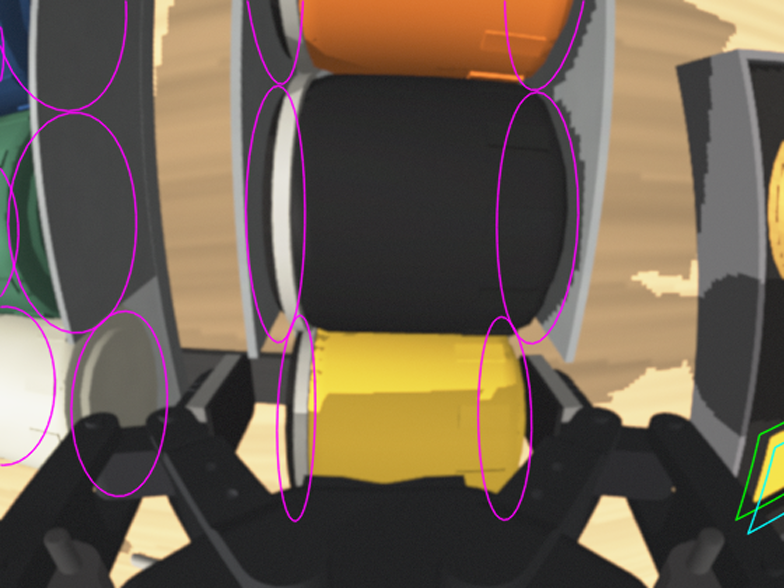

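View pics/s2.png

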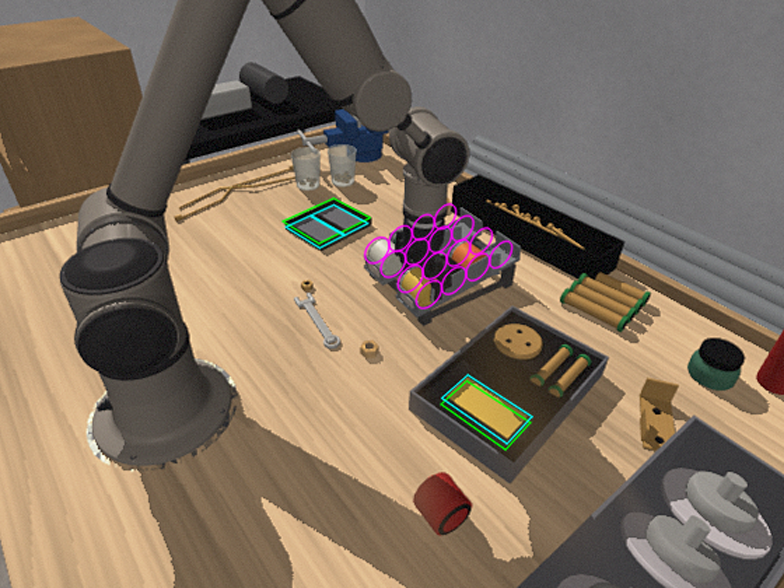

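Request:
send_rows:
  increments:
    - {"turn": [0,-0.14,0.12],"slide": [-0.22,0.24,0],"hand": 0}
    - {"turn": [0,0,0],"slide": [0,0,0],"hand": 0}

```text
time_s: 6.7
tcp_pos: [0.4959, -0.0694, 0.0436]
tcp_rot: [1.0, -0.031, 0.004, 0.001]
wrist_force: [-0.2, 0.0, 0.6]
gripper_width: 1.001
```

```bash
python3 go.py L1; python3 look.py w3
```

```text
L1 t 6.7 tgt [ 0.4925 -0.0674  0.039 ] tcp [ 0.4959 -0.0694  0.0436] slide [-0.14 -0.07  0.18] turn [ 0.03 -0.11  0.01] F [-0.2  0.   0.6] w 1.001
```

View pics/w3.png

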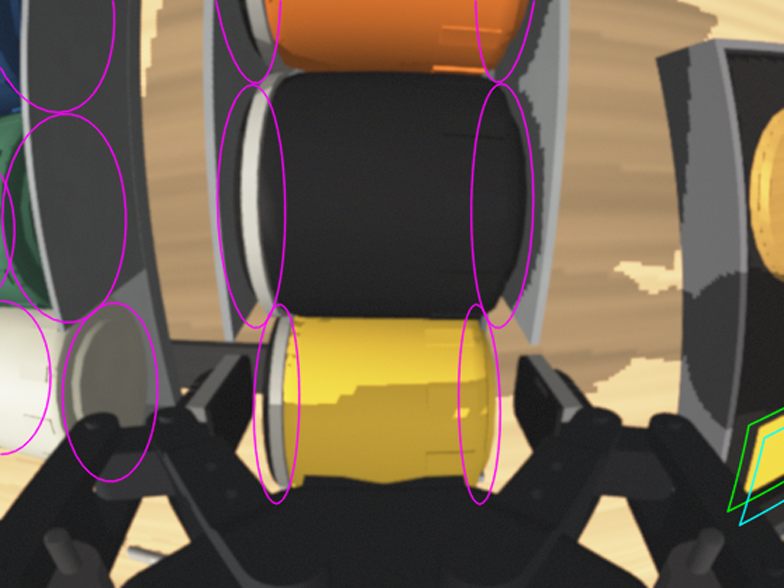

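Request:
send_rows:
  increments:
    - {"turn": [0,-0.1,0],"slide": [-0.14,0,0.15],"hand": 0}
    - {"turn": [0,0,0],"slide": [0,0,0],"hand": 1}
    - {"turn": [0,0,0],"slide": [0,0,0],"hand": 1}
    - {"turn": [0,0,0],"slide": [0,0,0],"hand": 1}
    - {"turn": [0,0,0],"slide": [0,0,0],"hand": 1}
    - {"turn": [0,0,0],"slide": [0,0,0],"hand": 1}

```text
time_s: 7.35
tcp_pos: [0.4936, -0.0694, 0.0419]
tcp_rot: [0.999, -0.032, 0.002, 0.002]
wrist_force: [-0.6, 0.3, 1.2]
gripper_width: 0.696
```

```bash
python3 go.py L1; python3 look.py w4
```

```text
L1 t 7.35 tgt [ 0.4925 -0.0674  0.039 ] tcp [ 0.4936 -0.0694  0.0419] slide [-0.05 -0.08  0.11] turn [ 0.04 -0.06 -0.  ] F [-0.6  0.3  1.2] w 0.696
```

View pics/w4.png

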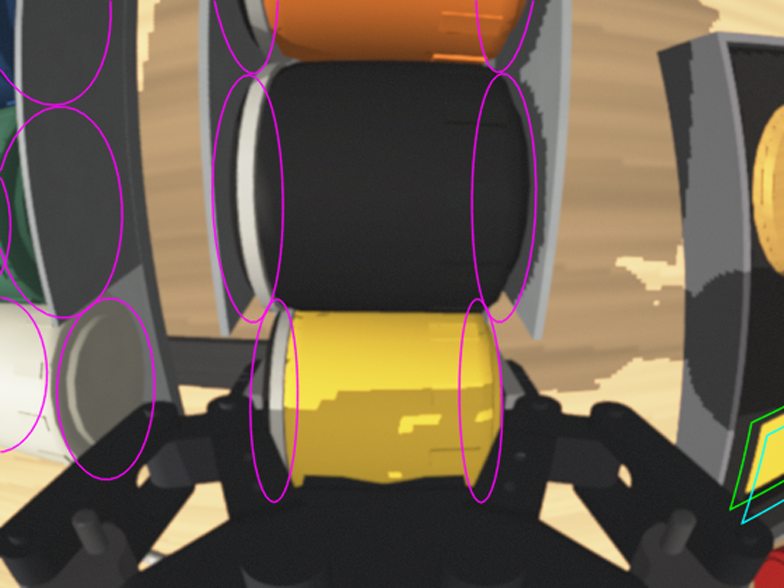

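Request:
send_rows:
  increments:
    - {"slide": [0,0,-0.5],"turn": [0,0,0],"hand": 1}
    - {"slide": [0,0,-0.8],"turn": [0,0,0],"hand": 1}
    - {"slide": [0,0,-1],"turn": [0,0,0],"hand": 1}
    - {"slide": [0,0,-1],"turn": [0,0,0],"hand": 1}
    - {"slide": [0,0,-1],"turn": [0,0,0],"hand": 1}
    - {"slide": [0,0,-1],"turn": [0,0,0],"hand": 1}
    - {"slide": [0,0,0],"turn": [0,0,0],"hand": 1}

```text
time_s: 8.1
tcp_pos: [0.491, -0.0683, 0.1756]
tcp_rot: [1.0, -0.032, -0.002, 0.0]
wrist_force: [-0.1, -0.0, -1.2]
gripper_width: 0.691
```

```bash
python3 go.py L1 SB
```

```text
L1 t 8.1 tgt [ 0.4925 -0.0674  0.039 ] tcp [ 0.491  -0.0683  0.1756] slide [ 0.08 -0.04  5.46] turn [ 0.01  0.05 -0.  ] F [-0.1 -0.  -1.2] w 0.691
SB t 8.1 tgt [0.4818 0.3068 0.012 ] tcp [ 0.491  -0.0683  0.1756] slide [ -1.29 -14.96   6.53] turn [ 0.01  0.05 -2.46] F [-0.1 -0.  -1.2] w 0.691
```

Request:
send_rows:
  increments:
    - {"slide": [0,-0.5,-0.2],"turn": [0,0,-0.8],"hand": 1}
    - {"slide": [0,-0.8,0],"turn": [0,0,-0.8],"hand": 1}
    - {"slide": [0,-1,0],"turn": [0,0,-0.8],"hand": 1}
    - {"slide": [0,-1,0],"turn": [0,0,0],"hand": 1}
    - {"slide": [0,-1,0],"turn": [0,0,0],"hand": 1}
    - {"slide": [0,-1,0],"turn": [0,0,0],"hand": 1}
    - {"slide": [0,-1,0],"turn": [0,0,0],"hand": 1}
    - {"slide": [0,-1,0],"turn": [0,0,0],"hand": 1}
    - {"slide": [0,-1,0],"turn": [0,0,0],"hand": 1}
    - {"slide": [0,-1,0],"turn": [0,0,0],"hand": 1}
    - {"slide": [0,-1,0],"turn": [0,0,0],"hand": 1}
    - {"slide": [0,-0.6,0],"turn": [0,0,0],"hand": 1}
    - {"slide": [0,0,0],"turn": [0,0,0],"hand": 1}

```text
time_s: 9.4
tcp_pos: [0.4503, 0.2113, 0.1602]
tcp_rot: [0.998, 0.067, -0.017, 0.001]
wrist_force: [-0.3, -0.4, -1.8]
gripper_width: 0.69
```

```bash
python3 go.py SB
```

```text
SB t 9.4 tgt [0.4818 0.3068 0.012 ] tcp [0.4503 0.2113 0.1602] slide [ 1.95 -3.61  5.87] turn [-0.01  0.41  0.01] F [-0.3 -0.4 -1.8] w 0.69
```

Request:
send_rows:
  increments:
    - {"slide": [0.5,-0.9,0],"turn": [0,0.2,0],"hand": 1}
    - {"slide": [0.5,-0.9,0],"turn": [0,0.2,0],"hand": 1}
    - {"slide": [0.5,-0.9,0],"turn": [0,0,0],"hand": 1}
    - {"slide": [0.4,-0.9,0],"turn": [0,0,0],"hand": 1}
    - {"slide": [0,0,0],"turn": [0,0,0],"hand": 1}
    - {"slide": [0,0,0],"turn": [0,0,0],"hand": 1}

```text
time_s: 10.0
tcp_pos: [0.4838, 0.3051, 0.1505]
tcp_rot: [0.998, 0.067, -0.006, 0.003]
wrist_force: [-0.3, -0.0, -2.2]
gripper_width: 0.696
```

```bash
python3 go.py SB;  python3 look.py w5
```

```text
SB t 10.0 tgt [0.4818 0.3068 0.012 ] tcp [0.4838 0.3051 0.1505] slide [-0.   -0.1   5.54] turn [ 0.05  0.16 -0.01] F [-0.3 -0.  -2.2] w 0.696
```

View pics/w5.png

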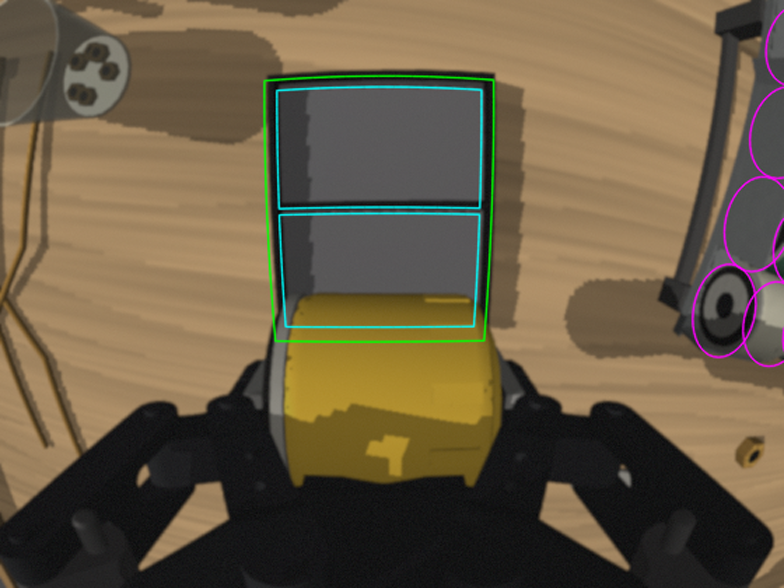

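Request:
send_rows:
  increments:
    - {"slide": [0,-0.05,0.8],"turn": [0,0.15,0],"hand": 1}
    - {"slide": [0,0,1],"turn": [0,0,0],"hand": 1}
    - {"slide": [0,0,1],"turn": [0,0,0],"hand": 1}
    - {"slide": [0,0,1],"turn": [0,0,0],"hand": 1}
    - {"slide": [0,0,0.3],"turn": [0,0,0],"hand": 1}
    - {"slide": [0,0,0],"turn": [0,0,0],"hand": 1}

```text
time_s: 10.65
tcp_pos: [0.4834, 0.299, 0.0449]
tcp_rot: [0.998, 0.064, -0.0, 0.003]
wrist_force: [-0.5, -0.1, -3.3]
gripper_width: 0.697
```

```bash
python3 go.py SB
```

```text
SB t 10.65 tgt [0.4818 0.3068 0.012 ] tcp [0.4834 0.299  0.0449] slide [-0.02 -0.32  1.32] turn [ 0.07  0.01 -0.08] F [-0.5 -0.1 -3.3] w 0.697
```

Request:
send_rows:
  increments:
    - {"slide": [0,-0.32,0],"turn": [0,0,-0.08],"hand": 1}
    - {"slide": [0,0,0.4],"turn": [0,0,0],"hand": 1}
    - {"slide": [0,0,0.4],"turn": [0,0,0],"hand": 1}
    - {"slide": [0,0,0.1],"turn": [0,0,0],"hand": 1}
    - {"slide": [0,0,0],"turn": [0,0,0],"hand": 1}

```text
time_s: 11.15
tcp_pos: [0.4844, 0.3079, 0.0242]
tcp_rot: [0.998, 0.067, 0.003, 0.002]
wrist_force: [0.0, 0.2, -1.7]
gripper_width: 0.694
```

```bash
python3 go.py SB
```

```text
SB t 11.15 tgt [0.4818 0.3068 0.012 ] tcp [0.4844 0.3079 0.0242] slide [-0.11  0.03  0.49] turn [ 0.05 -0.06  0.  ] F [ 0.   0.2 -1.7] w 0.694
```

Request:
send_rows:
  increments:
    - {"slide": [-0.1,0,0.25],"turn": [0,0,0],"hand": 1}
    - {"slide": [0,0,0.1],"turn": [0,0,0],"hand": 1}
    - {"slide": [0,0,0],"turn": [0,0,0],"hand": 1}

```text
time_s: 11.45
tcp_pos: [0.4818, 0.3076, 0.015]
tcp_rot: [0.998, 0.067, 0.003, 0.002]
wrist_force: [-0.5, -1.0, -2.2]
gripper_width: 0.695
```

```bash
python3 go.py SB
```

```text
SB t 11.45 tgt [0.4818 0.3068 0.012 ] tcp [0.4818 0.3076 0.015 ] slide [-0.01  0.03  0.12] turn [ 0.05 -0.07  0.  ] F [-0.5 -1.  -2.2] w 0.695
```

Request:
send_rows:
  increments:
    - {"slide": [0,0,0],"turn": [0,0,0],"hand": 0.12}
    - {"slide": [0,0,0],"turn": [0,0,0],"hand": 0.12}
    - {"slide": [0,0,0],"turn": [0,0,0],"hand": 0.12}
    - {"slide": [0,0,-0.5],"turn": [0,0,0],"hand": 0.12}
    - {"slide": [0,0,-1],"turn": [0,0,0],"hand": 0.12}
    - {"slide": [0,0,-1],"turn": [0,0,0],"hand": 0}
    - {"slide": [0,0,-1],"turn": [0,0,0],"hand": 0}
    - {"slide": [0,0,-1],"turn": [0,0,0],"hand": 0}
    - {"slide": [0,0,-1],"turn": [0,0,0],"hand": 0}
    - {"slide": [0,0,-0.5],"turn": [0,0,0],"hand": 0}
    - {"slide": [0,0,0],"turn": [0,0,0],"hand": 0}

```text
time_s: 12.55
tcp_pos: [0.4823, 0.3086, 0.18]
tcp_rot: [0.998, 0.067, 0.007, 0.0]
wrist_force: [0.3, 0.1, 0.6]
gripper_width: 1.003
```

```bash
python3 go.py L1;  python3 look.py w6
```

```text
L1 t 12.55 tgt [ 0.4925 -0.0674  0.039 ] tcp [0.4823 0.3086 0.18  ] slide [-1.68 14.96  5.63] turn [-0.   -0.18  2.46] F [0.3 0.1 0.6] w 1.003
```

View pics/w6.png

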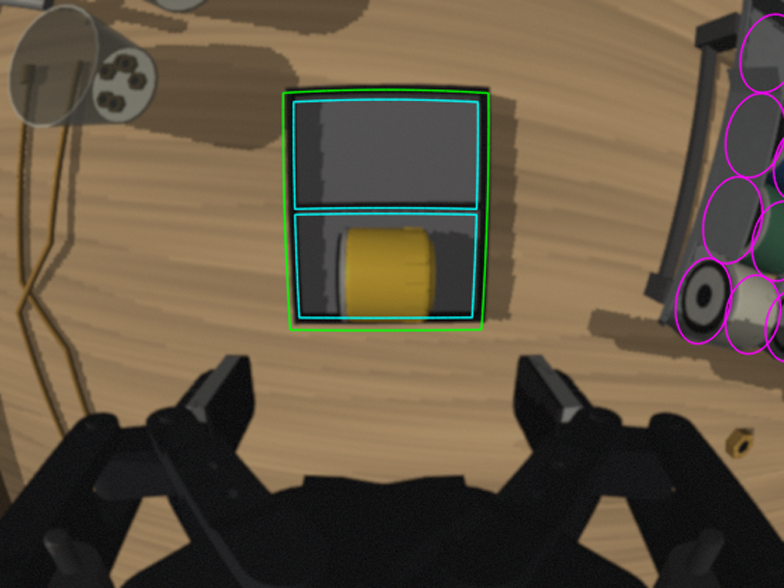

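Request:
send_rows:
  increments:
    - {"slide": [0,0.5,-0.3],"turn": [0,0,0.8],"hand": 0}
    - {"slide": [0,0.8,-0.2],"turn": [0,-0.1,0.8],"hand": 0}
    - {"slide": [0,1,-0.1],"turn": [0,-0.1,0.8],"hand": 0}
    - {"slide": [0.1,1,0],"turn": [0,0,0],"hand": 0}
    - {"slide": [0.1,1,0],"turn": [0,0,0],"hand": 0}
    - {"slide": [0.1,1,0],"turn": [0,0,0],"hand": 0}
    - {"slide": [0.1,1,0],"turn": [0,0,0],"hand": 0}
    - {"slide": [0.1,1,0],"turn": [0,0,0],"hand": 0}
    - {"slide": [0.1,1,0],"turn": [0,0,0],"hand": 0}
    - {"slide": [0.1,1,0],"turn": [0,0,0],"hand": 0}
    - {"slide": [0.1,1,0],"turn": [0,0,0],"hand": 0}
    - {"slide": [0.1,1,0],"turn": [0,0,0],"hand": 0}
    - {"slide": [0.1,1,0],"turn": [0,0,0],"hand": 0}
    - {"slide": [0.1,1,0],"turn": [0,0,0],"hand": 0}
    - {"slide": [0.1,0.8,0],"turn": [0,0,0],"hand": 0}
    - {"slide": [0,0,0],"turn": [0,0,0],"hand": 0}
    - {"slide": [0,0,0],"turn": [0,0,0],"hand": 0}

```text
time_s: 14.3
tcp_pos: [0.4867, -0.0588, 0.1817]
tcp_rot: [0.999, -0.033, -0.014, 0.0]
wrist_force: [-0.4, 0.2, -0.5]
gripper_width: 1.006
```

```bash
python3 go.py L1;  python3 look.py w7
```

```text
L1 t 14.3 tgt [ 0.4925 -0.0674  0.039 ] tcp [ 0.4867 -0.0588  0.1817] slide [0.42 0.32 5.7 ] turn [ 0.02  0.35 -0.03] F [-0.4  0.2 -0.5] w 1.006
```

View pics/w7.png

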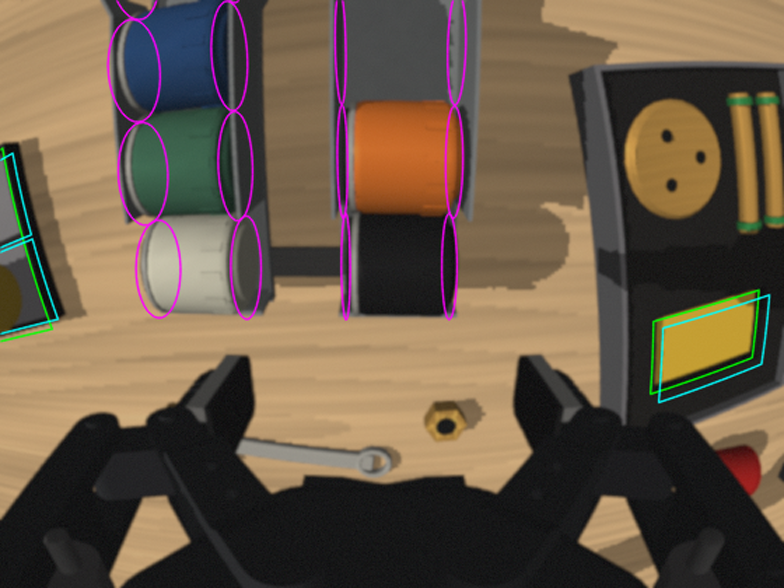

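Request:
send_rows:
  increments:
    - {"slide": [0.4,0.4,0.3],"turn": [0,0.33,0],"hand": 0}
    - {"slide": [0,0,0.8],"turn": [0,0,0],"hand": 0}
    - {"slide": [0,0,0.8],"turn": [0,0,0],"hand": 0}
    - {"slide": [0,0,0.5],"turn": [0,0,0],"hand": 0}
    - {"slide": [0,0,0],"turn": [0,0,0],"hand": 0}

```text
time_s: 14.85
tcp_pos: [0.4958, -0.0641, 0.1194]
tcp_rot: [1.0, -0.029, -0.0, 0.0]
wrist_force: [0.1, 0.2, 0.0]
gripper_width: 1.007
```

```bash
python3 go.py L1
```

```text
L1 t 14.85 tgt [ 0.4925 -0.0674  0.039 ] tcp [ 0.4958 -0.0641  0.1194] slide [-0.12  0.14  3.21] turn [0.   0.01 0.05] F [0.1 0.2 0. ] w 1.007
```

Request:
send_rows:
  increments:
    - {"slide": [-0.12,0.22,0.5],"turn": [0,0,0.05],"hand": 0}
    - {"slide": [0,0,0.8],"turn": [0,0,0],"hand": 0}
    - {"slide": [0,0,0.8],"turn": [0,0,0],"hand": 0}
    - {"slide": [0,0,0.8],"turn": [0,0,0],"hand": 0}
    - {"slide": [0,0,0],"turn": [0,0,0],"hand": 0}

```text
time_s: 15.35
tcp_pos: [0.4946, -0.0658, 0.048]
tcp_rot: [1.0, -0.029, 0.002, 0.0]
wrist_force: [-0.1, 0.6, 0.7]
gripper_width: 1.0
```

```bash
python3 go.py L1
```

```text
L1 t 15.35 tgt [ 0.4925 -0.0674  0.039 ] tcp [ 0.4946 -0.0658  0.048 ] slide [-0.08  0.07  0.36] turn [ 0.01 -0.05  0.07] F [-0.1  0.6  0.7] w 1.0
```

Request:
send_rows:
  increments:
    - {"slide": [-0.08,0.14,0.3],"turn": [0,-0.05,0.06],"hand": 0}
    - {"slide": [0,0,0],"turn": [0,0,0],"hand": 0}
    - {"slide": [0,0,0],"turn": [0,0,0],"hand": 1}
    - {"slide": [0,0,0],"turn": [0,0,0],"hand": 1}
    - {"slide": [0,0,0],"turn": [0,0,0],"hand": 1}
    - {"slide": [0,0,0],"turn": [0,0,0],"hand": 1}
    - {"slide": [0,0,0],"turn": [0,0,0],"hand": 1}

```text
time_s: 16.05
tcp_pos: [0.4943, -0.069, 0.0441]
tcp_rot: [1.0, -0.031, 0.002, 0.001]
wrist_force: [0.9, -0.4, -2.2]
gripper_width: 0.692
```

```bash
python3 go.py L1;  python3 look.py w8
```

```text
L1 t 16.05 tgt [ 0.4925 -0.0674  0.039 ] tcp [ 0.4943 -0.069   0.0441] slide [-0.08 -0.06  0.2 ] turn [ 0.02 -0.06  0.02] F [ 0.9 -0.4 -2.2] w 0.692
```

View pics/w8.png

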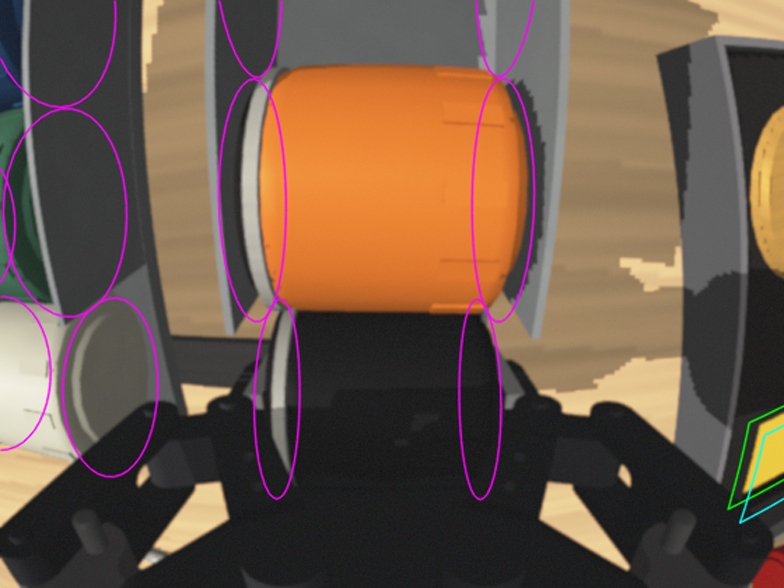

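Request:
send_rows:
  increments:
    - {"slide": [0,0,-0.5],"turn": [0,0,0],"hand": 1}
    - {"slide": [0,0,-0.8],"turn": [0,0,0],"hand": 1}
    - {"slide": [0,0,-1],"turn": [0,0,0],"hand": 1}
    - {"slide": [0,0,-1],"turn": [0,0,0],"hand": 1}
    - {"slide": [0,0,-1],"turn": [0,0,0],"hand": 1}
    - {"slide": [0,0,-1],"turn": [0,0,0],"hand": 1}
    - {"slide": [0,-0.5,-0.5],"turn": [0,0,-0.8],"hand": 1}
    - {"slide": [0.3,-0.8,-0.2],"turn": [0,0,-0.8],"hand": 1}
    - {"slide": [0.4,-1,0],"turn": [0,0.1,-0.8],"hand": 1}
    - {"slide": [0.4,-1,0],"turn": [0,0.1,0],"hand": 1}
    - {"slide": [0.4,-1,0],"turn": [0,0.1,0],"hand": 1}
    - {"slide": [0.4,-1,0],"turn": [0,0.1,0],"hand": 1}
    - {"slide": [0.4,-1,0],"turn": [0,0,0],"hand": 1}
    - {"slide": [0.4,-1,0],"turn": [0,0,0],"hand": 1}
    - {"slide": [0.4,-1,0],"turn": [0,0,0],"hand": 1}
    - {"slide": [0.4,-1,0],"turn": [0,0,0],"hand": 1}
    - {"slide": [0.4,-1,0],"turn": [0,0,0],"hand": 1}
    - {"slide": [0,0,0],"turn": [0,0,0],"hand": 1}

```text
time_s: 17.9
tcp_pos: [0.5612, 0.2084, 0.198]
tcp_rot: [0.998, 0.068, 0.014, -0.001]
wrist_force: [0.0, -0.5, -2.6]
gripper_width: 0.699
```

```bash
python3 go.py SA
```

```text
SA t 17.9 tgt [0.561  0.3174 0.012 ] tcp [0.5612 0.2084 0.198 ] slide [ 0.36 -4.33  7.45] turn [ 0.01 -0.36  0.02] F [ 0.  -0.5 -2.6] w 0.699
```

Request:
send_rows:
  increments:
    - {"slide": [0.1,-0.9,0],"turn": [0,-0.2,0],"hand": 1}
    - {"slide": [0.1,-0.9,0],"turn": [0,-0.15,0],"hand": 1}
    - {"slide": [0.1,-0.9,0.3],"turn": [0,0,0],"hand": 1}
    - {"slide": [0,-0.9,0.5],"turn": [0,0,0],"hand": 1}
    - {"slide": [0,-0.7,0.5],"turn": [0,0,0],"hand": 1}
    - {"slide": [0,0,0.5],"turn": [0,0,0],"hand": 1}
    - {"slide": [0,0,0.5],"turn": [0,0,0],"hand": 1}
    - {"slide": [0,0,0.5],"turn": [0,0,0],"hand": 1}
    - {"slide": [0,0,0.5],"turn": [0,0,0],"hand": 1}
    - {"slide": [0,0,0.4],"turn": [0,0,0],"hand": 1}
    - {"slide": [0,0,0],"turn": [0,0,0],"hand": 1}

```text
time_s: 19.0
tcp_pos: [0.5526, 0.3121, 0.0959]
tcp_rot: [0.998, 0.066, -0.004, 0.003]
wrist_force: [-0.2, -0.9, -2.6]
gripper_width: 0.697
```

```bash
python3 go.py SA; python3 look.py w9
```

```text
SA t 19.0 tgt [0.561  0.3174 0.012 ] tcp [0.5526 0.3121 0.0959] slide [ 0.39 -0.19  3.35] turn [ 0.07  0.1  -0.03] F [-0.2 -0.9 -2.6] w 0.697
```

View pics/w9.png

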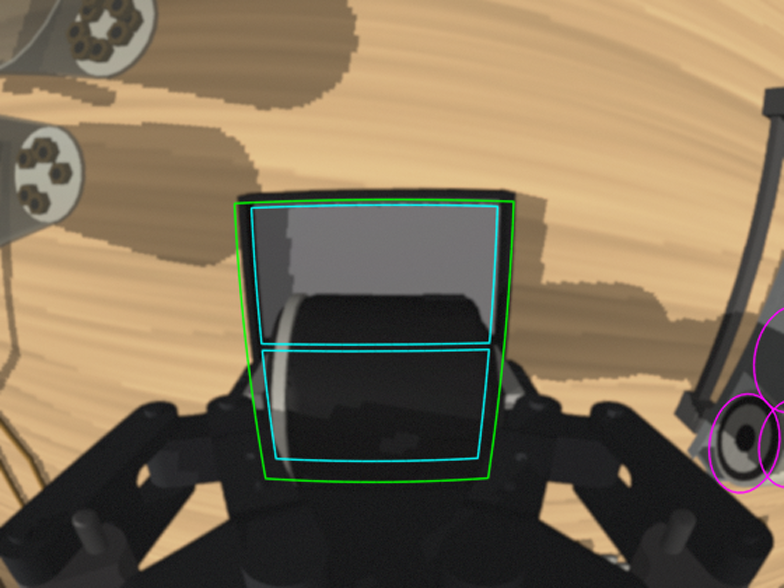

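Request:
send_rows:
  increments:
    - {"slide": [0.45,-0.2,0],"turn": [0,0.1,0],"hand": 1}
    - {"slide": [0,0,0.5],"turn": [0,0,0],"hand": 1}
    - {"slide": [0,0,0.5],"turn": [0,0,0],"hand": 1}
    - {"slide": [0,0,0.5],"turn": [0,0,0],"hand": 1}
    - {"slide": [0,0,0.5],"turn": [0,0,0],"hand": 1}
    - {"slide": [0,0,0],"turn": [0,0,0],"hand": 1}

```text
time_s: 19.65
tcp_pos: [0.5637, 0.3176, 0.0435]
tcp_rot: [0.998, 0.065, 0.001, 0.003]
wrist_force: [-0.1, -1.1, -2.9]
gripper_width: 0.698
```

```bash
python3 go.py SA
```

```text
SA t 19.65 tgt [0.561  0.3174 0.012 ] tcp [0.5637 0.3176 0.0435] slide [-0.11 -0.01  1.26] turn [ 0.07 -0.03 -0.04] F [-0.1 -1.1 -2.9] w 0.698
```

Offset here is 20 mm, so release near z = 0.0175.

Request:
send_rows:
  increments:
    - {"slide": [-0.05,0,0.4],"turn": [0,0,0],"hand": 1}
    - {"slide": [0,0,0.4],"turn": [0,0,0],"hand": 1}
    - {"slide": [0,0,0.15],"turn": [0,0,0],"hand": 1}
    - {"slide": [0,0,0],"turn": [0,0,0],"hand": 1}

```text
time_s: 20.05
tcp_pos: [0.5622, 0.3172, 0.0173]
tcp_rot: [0.998, 0.065, 0.001, 0.003]
wrist_force: [-0.2, -1.3, -2.7]
gripper_width: 0.696
```

```bash
python3 go.py SA
```

```text
SA t 20.05 tgt [0.561  0.3174 0.012 ] tcp [0.5622 0.3172 0.0173] slide [-0.04 -0.02  0.21] turn [ 0.07 -0.02 -0.04] F [-0.2 -1.3 -2.7] w 0.696
```

Request:
send_rows:
  increments:
    - {"slide": [0,0,0],"turn": [0,0,0],"hand": 0.12}
    - {"slide": [0,0,0],"turn": [0,0,0],"hand": 0.12}
    - {"slide": [0,0,0],"turn": [0,0,0],"hand": 0.12}
    - {"slide": [0,0,-0.5],"turn": [0,0,0],"hand": 0.12}
    - {"slide": [0,0,-1],"turn": [0,0,0],"hand": 0.12}
    - {"slide": [0,0,-1],"turn": [0,0,0],"hand": 0}
    - {"slide": [0,0,-1],"turn": [0,0,0],"hand": 0}
    - {"slide": [0,0,-1],"turn": [0,0,0],"hand": 0}
    - {"slide": [0,0,-1],"turn": [0,0,0],"hand": 0}
    - {"slide": [0,0,-0.5],"turn": [0,0,0],"hand": 0}
    - {"slide": [-0.5,0,-0.3],"turn": [0,0,0],"hand": 0}
    - {"slide": [-0.5,0,0],"turn": [0,0,0],"hand": 0}

```text
time_s: 21.25
tcp_pos: [0.5402, 0.3159, 0.1957]
tcp_rot: [0.998, 0.065, 0.01, -0.0]
wrist_force: [-0.1, -0.2, -0.0]
gripper_width: 1.001
```

```bash
python3 go.py L1;  python3 look.py w10; python3 look.py s10 scene
```

```text
L1 t 21.25 tgt [ 0.4925 -0.0674  0.039 ] tcp [0.5402 0.3159 0.1957] slide [-4.   14.95  6.2 ] turn [-0.02 -0.26  2.41] F [-0.1 -0.2 -0. ] w 1.001
```

View pics/w10.png

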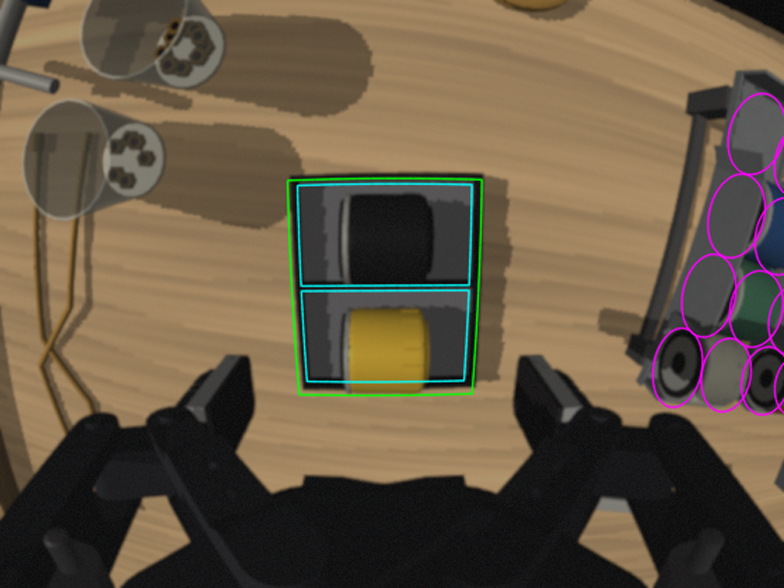

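View pics/s10.png

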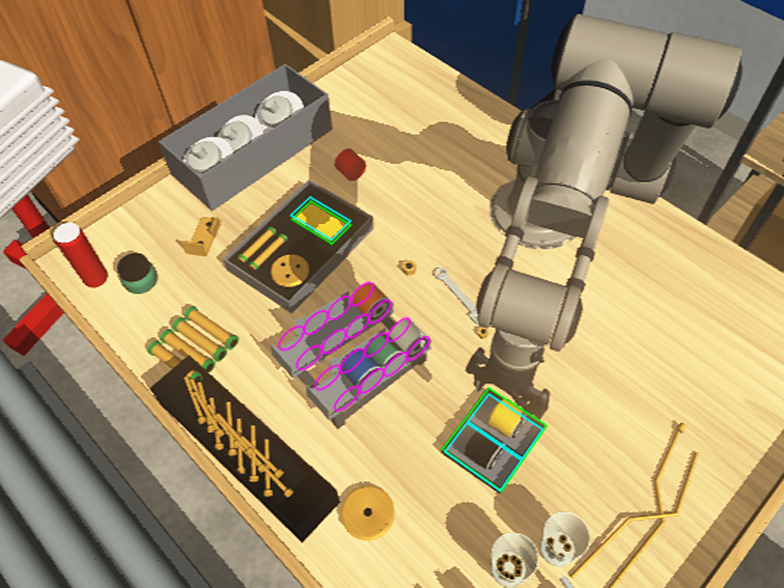

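Request:
send_rows:
  increments:
    - {"slide": [-0.3,0.5,0],"turn": [0,0,0.8],"hand": 0}
    - {"slide": [-0.3,0.8,0],"turn": [0,-0.1,0.8],"hand": 0}
    - {"slide": [-0.2,1,0],"turn": [0,-0.1,0.8],"hand": 0}
    - {"slide": [0,1,0],"turn": [0,0,0],"hand": 0}
    - {"slide": [0,1,0],"turn": [0,0,0],"hand": 0}
    - {"slide": [0,1,0],"turn": [0,0,0],"hand": 0}
    - {"slide": [0,1,0],"turn": [0,0,0],"hand": 0}
    - {"slide": [0,1,0],"turn": [0,0,0],"hand": 0}
    - {"slide": [0,1,0],"turn": [0,0,0],"hand": 0}
    - {"slide": [0,1,0],"turn": [0,0,0],"hand": 0}
    - {"slide": [0,1,0],"turn": [0,0,0],"hand": 0}
    - {"slide": [0,1,0],"turn": [0,0,0],"hand": 0}
    - {"slide": [0,1,0],"turn": [0,0,0],"hand": 0}
    - {"slide": [0,1,0],"turn": [0,0,0],"hand": 0}
    - {"slide": [0,1,0],"turn": [0,0,0],"hand": 0}
    - {"slide": [0,0.4,0.4],"turn": [0,0,0],"hand": 0}
    - {"slide": [0,0,0.4],"turn": [0,0,0],"hand": 0}
    - {"slide": [0,0,0.3],"turn": [0,0,0],"hand": 0}
    - {"slide": [0,0,0],"turn": [0,0,0],"hand": 0}

```text
time_s: 23.25
tcp_pos: [0.5074, -0.0665, 0.1716]
tcp_rot: [0.999, -0.034, 0.007, -0.001]
wrist_force: [-0.4, 0.5, 0.4]
gripper_width: 0.999
```

```bash
python3 go.py L1
```

```text
L1 t 23.25 tgt [ 0.4925 -0.0674  0.039 ] tcp [ 0.5074 -0.0665  0.1716] slide [-0.66  0.1   5.29] turn [-0.04 -0.17 -0.07] F [-0.4  0.5  0.4] w 0.999
```

Request:
send_rows:
  increments:
    - {"slide": [-0.65,0.12,0.3],"turn": [0,-0.17,0],"hand": 0}
    - {"slide": [0,0,0.8],"turn": [0,0,0],"hand": 0}
    - {"slide": [0,0,0.8],"turn": [0,0,0],"hand": 0}
    - {"slide": [0,0,0.5],"turn": [0,0,0],"hand": 0}
    - {"slide": [0,0,0],"turn": [0,0,0],"hand": 0}

```text
time_s: 23.75
tcp_pos: [0.4913, -0.0629, 0.1092]
tcp_rot: [1.0, -0.031, -0.0, -0.002]
wrist_force: [-0.4, -0.0, 0.1]
gripper_width: 1.0
```

```bash
python3 go.py L1; python3 look.py w11
```

```text
L1 t 23.75 tgt [ 0.4925 -0.0674  0.039 ] tcp [ 0.4913 -0.0629  0.1092] slide [0.06 0.19 2.81] turn [-0.05  0.    0.02] F [-0.4 -0.   0.1] w 1.0
```

View pics/w11.png

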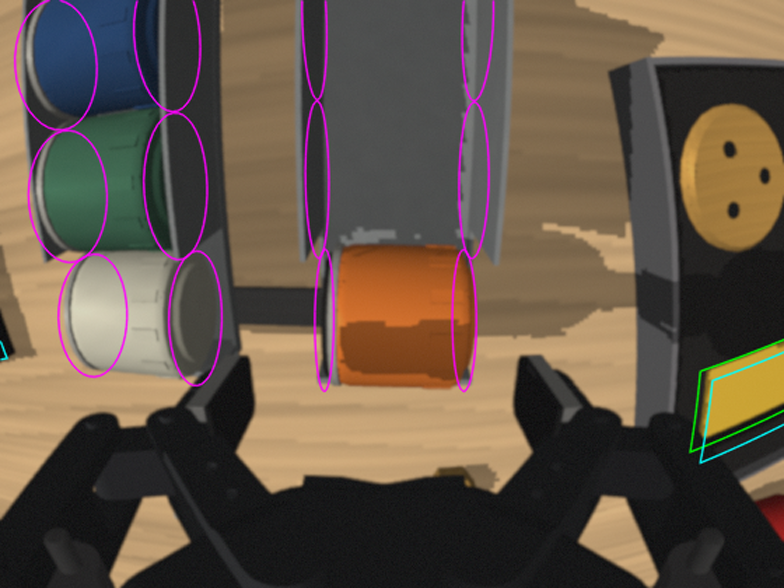

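Request:
send_rows:
  increments:
    - {"slide": [0.06,0.3,0.3],"turn": [0.05,0,0],"hand": 0}
    - {"slide": [0,0,0.7],"turn": [0,0,0],"hand": 0}
    - {"slide": [0,0,0.8],"turn": [0,0,0],"hand": 0}
    - {"slide": [0,0,0.6],"turn": [0,0,0],"hand": 0}
    - {"slide": [0,0,0],"turn": [0,0,0],"hand": 0}

```text
time_s: 24.3
tcp_pos: [0.4969, -0.0715, 0.051]
tcp_rot: [1.0, -0.029, 0.005, -0.003]
wrist_force: [-1.0, 0.2, 0.1]
gripper_width: 1.003
```

```bash
python3 go.py L1
```

```text
L1 t 24.3 tgt [ 0.4925 -0.0674  0.039 ] tcp [ 0.4969 -0.0715  0.051 ] slide [-0.19 -0.15  0.48] turn [-0.08 -0.12  0.05] F [-1.   0.2  0.1] w 1.003
```

Request:
send_rows:
  increments:
    - {"slide": [-0.16,-0.08,0.3],"turn": [-0.07,-0.12,0.05],"hand": 0}
    - {"slide": [0,0,0.1],"turn": [0,0,0],"hand": 0}
    - {"slide": [0,0,0],"turn": [0,0,0],"hand": 1}
    - {"slide": [0,0,0],"turn": [0,0,0],"hand": 1}
    - {"slide": [0,0,0],"turn": [0,0,0],"hand": 1}
    - {"slide": [0,0,0],"turn": [0,0,0],"hand": 1}
    - {"slide": [0,0,0],"turn": [0,0,0],"hand": 1}

```text
time_s: 25.0
tcp_pos: [0.4947, -0.0699, 0.0431]
tcp_rot: [1.0, -0.031, 0.002, 0.0]
wrist_force: [-0.1, 1.3, -1.8]
gripper_width: 0.695
```

```bash
python3 go.py L1 P; python3 look.py w12
```

```text
L1 t 25.0 tgt [ 0.4925 -0.0674  0.039 ] tcp [ 0.4947 -0.0699  0.0431] slide [-0.1  -0.09  0.16] turn [ 0.01 -0.05  0.  ] F [-0.1  1.3 -1.8] w 0.695
P t 25.0 tgt [ 0.3986 -0.341   0.026 ] tcp [ 0.4947 -0.0699  0.0431] slide [-3.16 11.06  0.68] turn [ 0.01 -0.05 -2.6 ] F [-0.1  1.3 -1.8] w 0.695
```

View pics/w12.png

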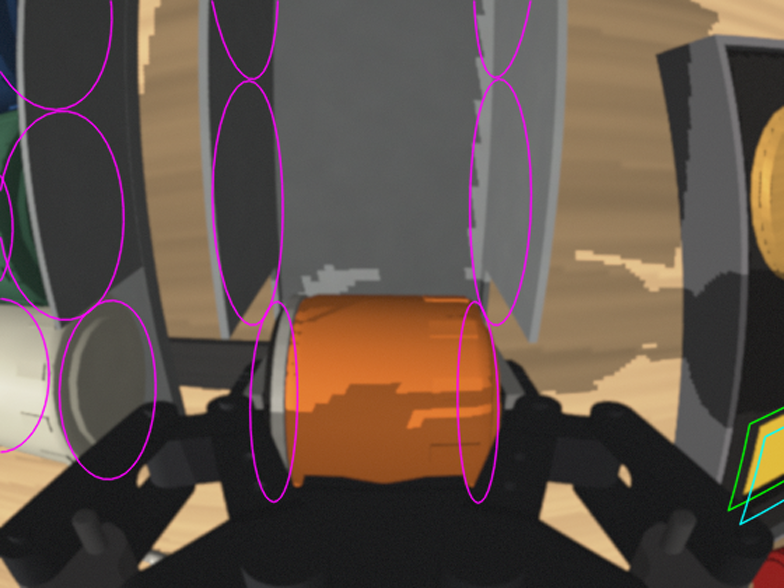

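Request:
send_rows:
  increments:
    - {"slide": [0,0,-0.5],"turn": [0,0,0],"hand": 1}
    - {"slide": [0,0,-0.8],"turn": [0,0,0],"hand": 1}
    - {"slide": [0,0,-1],"turn": [0,0,0],"hand": 1}
    - {"slide": [0,0,-1],"turn": [0,0,0],"hand": 1}
    - {"slide": [0,0,-1],"turn": [0,0,0],"hand": 1}
    - {"slide": [-0.2,0.5,-0.6],"turn": [0,0,-0.85],"hand": 1}
    - {"slide": [-0.5,0.8,-0.3],"turn": [0,0,-0.85],"hand": 1}
    - {"slide": [-0.5,0.9,0],"turn": [0,0,-0.85],"hand": 1}
    - {"slide": [-0.5,0.9,0],"turn": [0,0,0],"hand": 1}
    - {"slide": [-0.5,0.9,0],"turn": [0,0,0],"hand": 1}
    - {"slide": [-0.5,0.9,0],"turn": [0,0,0],"hand": 1}
    - {"slide": [-0.5,0.9,0],"turn": [0,0,0],"hand": 1}
    - {"slide": [-0.5,0.9,0],"turn": [0,0,0],"hand": 1}
    - {"slide": [-0.5,0.9,0],"turn": [0,0,0],"hand": 1}
    - {"slide": [-0.5,0.8,0],"turn": [0,0,0],"hand": 1}
    - {"slide": [0,0,0],"turn": [0,0,0],"hand": 1}

```text
time_s: 26.65
tcp_pos: [0.3963, -0.2987, 0.1765]
tcp_rot: [0.997, 0.076, -0.0, -0.0]
wrist_force: [0.6, 0.3, -2.3]
gripper_width: 0.696
```

```bash
python3 go.py P
```

```text
P t 26.65 tgt [ 0.3986 -0.341   0.026 ] tcp [ 0.3963 -0.2987  0.1765] slide [-0.17  1.69  6.02] turn [-0.01  0.    0.1 ] F [ 0.6  0.3 -2.3] w 0.696
```

Request:
send_rows:
  increments:
    - {"slide": [-0.6,0.9,0],"turn": [0,0,0.1],"hand": 1}
    - {"slide": [-0.6,0.75,0],"turn": [0,0,0],"hand": 1}
    - {"slide": [-0.6,0,0],"turn": [0,0,0],"hand": 1}
    - {"slide": [0,0,0],"turn": [0,0,0],"hand": 1}
    - {"slide": [0,0,0],"turn": [0,0,0],"hand": 1}

```text
time_s: 27.15
tcp_pos: [0.3563, -0.3444, 0.1754]
tcp_rot: [0.997, 0.072, -0.001, -0.002]
wrist_force: [0.5, -0.3, -2.4]
gripper_width: 0.696
```

```bash
python3 go.py P; python3 look.py w13
```

```text
P t 27.15 tgt [ 0.3986 -0.341   0.026 ] tcp [ 0.3563 -0.3444  0.1754] slide [1.7  0.14 5.98] turn [-0.06  0.01 -0.01] F [ 0.5 -0.3 -2.4] w 0.696
```

View pics/w13.png

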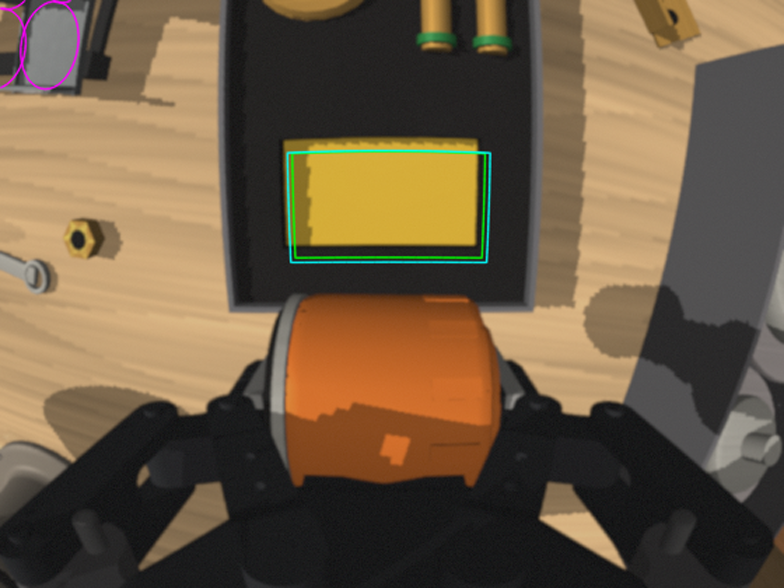

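```bash
python3 - <<'E'
from h import *
from workcell import vision
m=vision.camera_model('wrist'); i=cv2.imread('pics/w13_raw.png')
hsv=cv2.cvtColor(i,cv2.COLOR_BGR2HSV); g=cv2.inRange(hsv,(20,140,90),(34,255,255)); g[:, :190]=0; g[:95]=0;g[190:]=0; g[:,350:]=0
k,l,st,c=cv2.connectedComponentsWithStats(g); j=1+np.argmax(st[1:,4]); print(st[j],c[j])
q=cv2.boxPoints(cv2.minAreaRect(cv2.findNonZero((l==j).astype(np.uint8))))
w=onz(m,q,.02,True); print(np.round(w,4)); print('ctr',onz(m,c[j],.02,True),w.mean(0), [np.linalg.norm(w[a]-w[a-1]).round(4) for a in range(4)])
# scene view of raw s10
ms=vision.camera_model('scene'); i=cv2.imread('pics/s10_raw.png')
hsv=cv2.cvtColor(i,cv2.COLOR_BGR2HSV); g=cv2.inRange(hsv,(20,140,80),(34,255,255)); g[:,:200]=0; g[:,260:]=0; g[:130]=0;g[180:]=0
P=cv2.findNonZero(g); r=cv2.minAreaRect(P); q=cv2.boxPoints(r)
print('scene', np.round(onz(ms,q,.02),4), onz(ms,P[:,0].mean(0),.02))
ms=vision.camera_model('side'); i=cv2.imread('pics/s2_raw.png')
hsv=cv2.cvtColor(i,cv2.COLOR_BGR2HSV); g=cv2.inRange(hsv,(18,110,80),(34,255,255)); g[:,:300]=0; g[:,390:]=0; g[:260]=0;g[320:]=0
k,l,st,c=cv2.connectedComponentsWithStats(g); j=1+np.argmax(st[1:,4]); print(st[j])
q=cv2.boxPoints(cv2.minAreaRect(cv2.findNonZero((l==j).astype(np.uint8)))); print('side',np.round(onz(ms,q,.02),4),onz(ms,c[j],.02))
# footprint of kit tray fit -> nothing
E
```

```text
[  203    98   139    78 10549] [272.10778273 136.45331311]
[[ 0.4339 -0.267   0.02  ]
 [ 0.4517 -0.3917  0.02  ]
 [ 0.3809 -0.4039  0.02  ]
 [ 0.3622 -0.2754  0.02  ]]
ctr [[ 0.40652301 -0.33485743  0.02      ]] [ 0.40716895 -0.33450919  0.02      ] [np.float64(0.0722), np.float64(0.126), np.float64(0.0719), np.float64(0.1298)]
scene [[ 0.5084 -0.3675  0.02  ]
 [ 0.3792 -0.426   0.02  ]
 [ 0.3591 -0.2888  0.02  ]
 [ 0.4857 -0.2375  0.02  ]] [[ 0.40146131 -0.34096236  0.02      ]]
[ 319  269   58   45 1126]
side [[ 0.3715 -0.2779  0.02  ]
 [ 0.4344 -0.2548  0.02  ]
 [ 0.4491 -0.3873  0.02  ]
 [ 0.3902 -0.4028  0.02  ]] [[ 0.41006455 -0.33542527  0.02      ]]
```

```bash
echo 'PK=np.array([.4075,-.335,.143])' > poses.txt; python3 go.py P
```

```text
P t 27.2 tgt [ 0.4075 -0.335   0.026 ] tcp [ 0.3564 -0.3442  0.1754] slide [ 2.08 -0.04  5.97] turn [-0.07  0.01  0.02] F [ 0.7 -0.2 -2.3] w 0.694
```

Request:
send_rows:
  increments:
    - {"slide": [0.7,0,0.4],"turn": [-0.07,0,0],"hand": 1}
    - {"slide": [0.7,0,0.6],"turn": [0,0,0],"hand": 1}
    - {"slide": [0.65,0,0.7],"turn": [0,0,0],"hand": 1}
    - {"slide": [0,0,0.7],"turn": [0,0,0],"hand": 1}
    - {"slide": [0,0,0.6],"turn": [0,0,0],"hand": 1}
    - {"slide": [0,0,0.3],"turn": [0,0,0],"hand": 1}
    - {"slide": [0,0,0],"turn": [0,0,0],"hand": 1}

```text
time_s: 27.9
tcp_pos: [0.4137, -0.3308, 0.0915]
tcp_rot: [0.997, 0.076, 0.001, 0.001]
wrist_force: [0.3, 0.4, -1.9]
gripper_width: 0.699
```

```bash
python3 go.py P; python3 look.py w14
```

```text
P t 27.9 tgt [ 0.4075 -0.335   0.026 ] tcp [ 0.4137 -0.3308  0.0915] slide [-0.28  0.12  2.62] turn [ 0.03 -0.03  0.11] F [ 0.3  0.4 -1.9] w 0.699
```

View pics/w14.png

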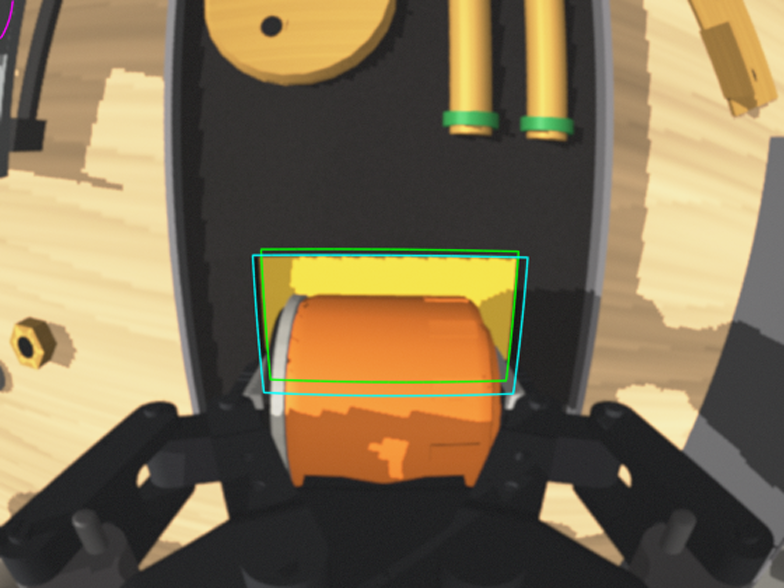

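Request:
send_rows:
  increments:
    - {"slide": [-0.34,0.12,0.3],"turn": [0,0,0.1],"hand": 1}
    - {"slide": [0,0,0.5],"turn": [0,0,0],"hand": 1}
    - {"slide": [0,0,0.4],"turn": [0,0,0],"hand": 1}
    - {"slide": [0,0,0],"turn": [0,0,0],"hand": 1}

```text
time_s: 28.35
tcp_pos: [0.4059, -0.3367, 0.0617]
tcp_rot: [0.997, 0.071, 0.003, 0.003]
wrist_force: [-0.2, 0.3, -1.4]
gripper_width: 0.701
```

```bash
python3 go.py P
```

```text
P t 28.35 tgt [ 0.4075 -0.335   0.026 ] tcp [ 0.4059 -0.3367  0.0617] slide [ 0.06 -0.07  1.43] turn [ 0.08 -0.06 -0.01] F [-0.2  0.3 -1.4] w 0.701
```

Request:
send_rows:
  increments:
    - {"slide": [0,-0.06,0.4],"turn": [0,0,0],"hand": 1}
    - {"slide": [0,0,0.4],"turn": [0,0,0],"hand": 1}
    - {"slide": [0,0,0.3],"turn": [0,0,0],"hand": 1}
    - {"slide": [0,0,0],"turn": [0,0,0],"hand": 1}

```text
time_s: 28.75
tcp_pos: [0.4058, -0.3354, 0.0316]
tcp_rot: [0.997, 0.071, 0.003, 0.003]
wrist_force: [0.2, 0.6, -1.7]
gripper_width: 0.695
```

```bash
python3 go.py P
```

```text
P t 28.75 tgt [ 0.4075 -0.335   0.026 ] tcp [ 0.4058 -0.3354  0.0316] slide [ 0.07 -0.01  0.22] turn [ 0.07 -0.06 -0.01] F [ 0.2  0.6 -1.7] w 0.695
```

Request:
send_rows:
  increments:
    - {"slide": [0,0,0.08],"turn": [0,0,0],"hand": 1}
    - {"slide": [0,0,0],"turn": [0,0,0],"hand": 1}
    - {"slide": [0,0,0],"turn": [0,0,0],"hand": 0.14}
    - {"slide": [0,0,0],"turn": [0,0,0],"hand": 0.14}
    - {"slide": [0,0,0],"turn": [0,0,0],"hand": 0.14}
    - {"slide": [0,0,-0.5],"turn": [0,0,0],"hand": 0.14}
    - {"slide": [0,0,-1],"turn": [0,0,0],"hand": 0.14}
    - {"slide": [0,0,-1],"turn": [0,0,0],"hand": 0}
    - {"slide": [0,0,-1],"turn": [0,0,0],"hand": 0}
    - {"slide": [-0.7,0,-1],"turn": [0,0,0],"hand": 0}
    - {"slide": [-0.8,0,-1],"turn": [0,0,0],"hand": 0}
    - {"slide": [0,0,0],"turn": [0,0,0],"hand": 0}

```text
time_s: 29.95
tcp_pos: [0.3682, -0.341, 0.1792]
tcp_rot: [0.997, 0.072, 0.005, 0.006]
wrist_force: [0.9, -0.1, -0.4]
gripper_width: 1.002
```

```bash
python3 go.py P SB; python3 look.py w15
```

```text
P t 29.95 tgt [ 0.4075 -0.335   0.026 ] tcp [ 0.3682 -0.341   0.1792] slide [ 1.54 -0.09  6.14] turn [ 0.16 -0.11  0.01] F [ 0.9 -0.1 -0.4] w 1.002
SB t 29.95 tgt [0.4818 0.3068 0.012 ] tcp [ 0.3682 -0.341   0.1792] slide [  8.14 -25.08   6.44] turn [ 0.16 -0.11  0.12] F [ 0.9 -0.1 -0.4] w 1.002
```

View pics/w15.png

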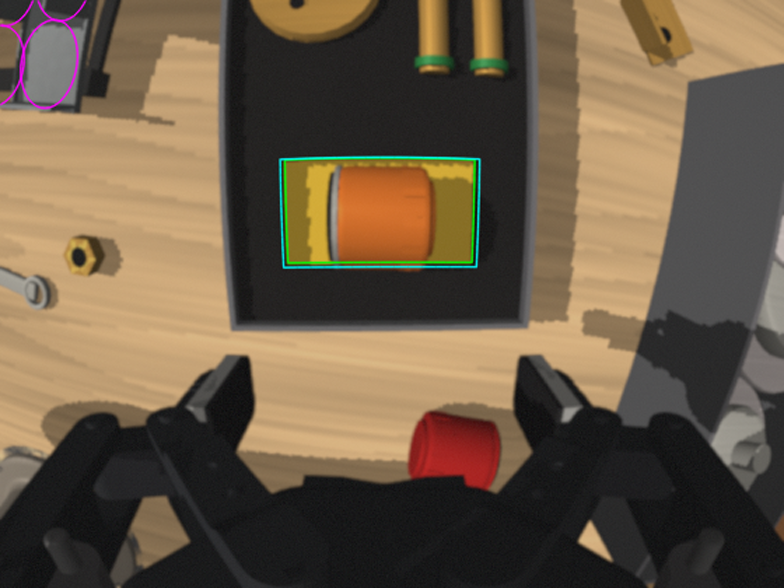

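Request:
send_rows:
  increments:
    - {"slide": [0,-0.5,-0.3],"turn": [0.08,-0.05,0],"hand": 0}
    - {"slide": [0.3,-0.8,0],"turn": [0.08,-0.05,0.1],"hand": 0}
    - {"slide": [0.33,-1,0],"turn": [0,0,0],"hand": 0}
    - {"slide": [0.33,-1,0],"turn": [0,0,0],"hand": 0}
    - {"slide": [0.33,-1,0],"turn": [0,0,0],"hand": 0}
    - {"slide": [0.33,-1,0],"turn": [0,0,0],"hand": 0}
    - {"slide": [0.33,-1,0],"turn": [0,0,0],"hand": 0}
    - {"slide": [0.33,-1,0],"turn": [0,0,0],"hand": 0}
    - {"slide": [0.33,-1,0],"turn": [0,0,0],"hand": 0}
    - {"slide": [0.33,-1,0],"turn": [0,0,0],"hand": 0}
    - {"slide": [0.33,-1,0],"turn": [0,0,0],"hand": 0}
    - {"slide": [0.33,-1,0],"turn": [0,0,0],"hand": 0}
    - {"slide": [0.33,-1,0],"turn": [0,0,0],"hand": 0}
    - {"slide": [0.33,-1,0],"turn": [0,0,0],"hand": 0}
    - {"slide": [0.33,-1,0],"turn": [0,0,0],"hand": 0}
    - {"slide": [0.33,-1,0],"turn": [0,0,0],"hand": 0}
    - {"slide": [0.33,-1,0],"turn": [0,0,0],"hand": 0}
    - {"slide": [0.33,-1,0],"turn": [0,0,0],"hand": 0}
    - {"slide": [0.33,-1,0],"turn": [0,0,0],"hand": 0}
    - {"slide": [0.3,-1,0],"turn": [0,0,0],"hand": 0}

```text
time_s: 32.0
tcp_pos: [0.4468, 0.1976, 0.1815]
tcp_rot: [0.997, 0.071, -0.017, -0.009]
wrist_force: [0.4, 0.7, 0.6]
gripper_width: 1.0
```

```bash
python3 go.py SB
```

```text
SB t 32.0 tgt [0.4818 0.3068 0.012 ] tcp [0.4468 0.1976 0.1815] slide [ 2.22 -3.98  6.8 ] turn [-0.26  0.4   0.1 ] F [0.4 0.7 0.6] w 1.0
```

Request:
send_rows:
  increments:
    - {"slide": [0.4,-0.9,0],"turn": [-0.13,0.2,0.1],"hand": 0}
    - {"slide": [0.4,-0.9,0.2],"turn": [-0.13,0.2,0],"hand": 0}
    - {"slide": [0.4,-0.9,0.3],"turn": [0,0,0],"hand": 0}
    - {"slide": [0.4,-0.9,0.3],"turn": [0,0,0],"hand": 0}
    - {"slide": [0,-0.4,0],"turn": [0,0,0],"hand": 0}
    - {"slide": [0,0,0],"turn": [0,0,0],"hand": 0}
    - {"slide": [0,0,0],"turn": [0,0,0],"hand": 0}

```text
time_s: 32.7
tcp_pos: [0.4646, 0.3133, 0.1569]
tcp_rot: [0.997, 0.072, -0.006, 0.002]
wrist_force: [-0.4, -0.1, 1.0]
gripper_width: 0.999
```

```bash
python3 go.py SB; python3 look.py w16
```

```text
SB t 32.7 tgt [0.4818 0.3068 0.012 ] tcp [0.4646 0.3133 0.1569] slide [0.72 0.34 5.79] turn [0.03 0.16 0.12] F [-0.4 -0.1  1. ] w 0.999
```

View pics/w16.png

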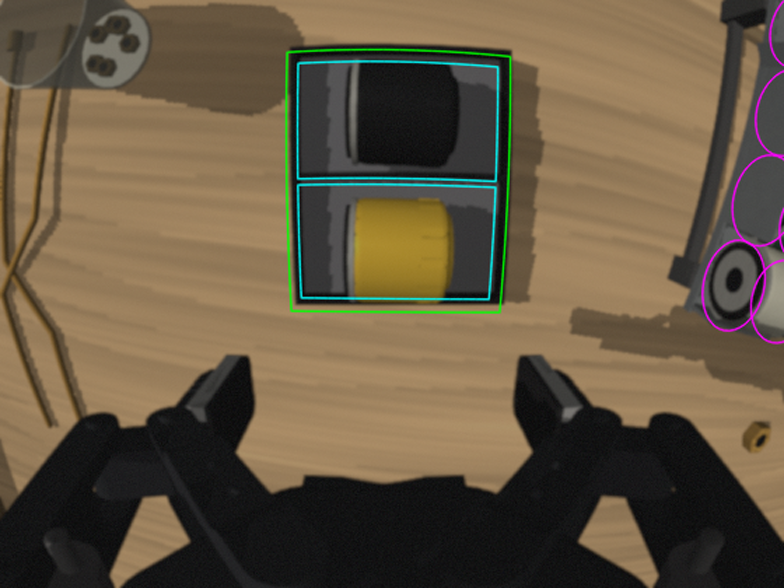

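```bash
python3 - <<'E'
from fit import *
from go import *
from workcell import vision
m=vision.camera_model('wrist')
vision.grab_frame('wrist')
for l in('yellow_mid','black_mid'):
    d=vision.outline_of('wrist',l)[0]; g=d['region'].astype(np.uint8); ys,xs=np.nonzero(g)
    s=sup(np.c_[xs,ys])
    def fr(p):
        q=proj(m,rackpt([p[0],p[1],ST[2]],cyl((0,0,.037),0)),True); return sup(q)-s
    r=least_squares(fr,[*(onz(m,d['at'][::-1],.04,True)[0][:2])],loss='soft_l1'); print(l,d['conf'],r.x,np.abs(fr(r.x)).mean(), (R.from_euler('z',-ST[2]).apply(np.r_[r.x-ST[:2],0]))[:2])
E
```

```text
yellow_mid 0.81 [0.48241792 0.3079439 ] 3.214306994553427 [-0.03918787  0.00108914]
black_mid 0.74 [0.56174582 0.31739193] 3.1279560779698525 [ 0.04069114 -0.00014568]
```

Request:
send_rows:
  increments:
    - {"slide": [0.75,0.3,0.2],"turn": [0,0.16,0.12],"hand": 0}
    - {"slide": [0,0,0.8],"turn": [0,0,0],"hand": 0}
    - {"slide": [0,0,0.8],"turn": [0,0,0],"hand": 0}
    - {"slide": [0,0,0.4],"turn": [0,0,0],"hand": 0}
    - {"slide": [0,0,0],"turn": [0,0,0],"hand": 0}

```text
time_s: 33.4
tcp_pos: [0.4916, 0.3041, 0.1023]
tcp_rot: [0.998, 0.063, 0.005, 0.0]
wrist_force: [0.3, 0.2, 0.1]
gripper_width: 1.0
```

```bash
python3 go.py SB
```

```text
SB t 33.4 tgt [0.4818 0.3068 0.012 ] tcp [0.4916 0.3041 0.1023] slide [-0.41 -0.16  3.61] turn [ 0.02 -0.12 -0.1 ] F [0.3 0.2 0.1] w 1.0
```

Request:
send_rows:
  increments:
    - {"slide": [-0.41,-0.16,0.3],"turn": [0,-0.12,-0.1],"hand": 0}
    - {"slide": [0,0,0.8],"turn": [0,0,0],"hand": 0}
    - {"slide": [0,0,0.8],"turn": [0,0,0],"hand": 0}
    - {"slide": [0,0,0.4],"turn": [0,0,0],"hand": 0}
    - {"slide": [0,0,0],"turn": [0,0,0],"hand": 0}

```text
time_s: 33.9
tcp_pos: [0.4814, 0.3076, 0.0452]
tcp_rot: [0.998, 0.067, 0.002, -0.0]
wrist_force: [1.0, 1.3, -0.2]
gripper_width: 1.001
```

```bash
python3 go.py SB
```

```text
SB t 33.9 tgt [0.4818 0.3068 0.012 ] tcp [0.4814 0.3076 0.0452] slide [0.01 0.03 1.33] turn [-0.   -0.04  0.  ] F [ 1.   1.3 -0.2] w 1.001
```

Request:
send_rows:
  increments:
    - {"slide": [0,0,0.5],"turn": [0,0,0],"hand": 0}
    - {"slide": [0,0,0.4],"turn": [0,0,0],"hand": 0}
    - {"slide": [0,0,0.2],"turn": [0,0,0],"hand": 0}
    - {"slide": [0,0,0],"turn": [0,0,0],"hand": 0}
    - {"slide": [0,0,0],"turn": [0,0,0],"hand": 1}
    - {"slide": [0,0,0],"turn": [0,0,0],"hand": 1}
    - {"slide": [0,0,0],"turn": [0,0,0],"hand": 1}
    - {"slide": [0,0,0],"turn": [0,0,0],"hand": 1}
    - {"slide": [0,0,0],"turn": [0,0,0],"hand": 1}

```text
time_s: 34.8
tcp_pos: [0.4827, 0.3085, 0.0182]
tcp_rot: [0.998, 0.067, 0.004, -0.001]
wrist_force: [-0.4, -0.4, -2.3]
gripper_width: 0.696
```

```bash
python3 go.py SB L4; python3 look.py w17
```

```text
SB t 34.8 tgt [0.4818 0.3068 0.012 ] tcp [0.4827 0.3085 0.0182] slide [-0.05  0.06  0.25] turn [-0.02 -0.09  0.01] F [-0.4 -0.4 -2.3] w 0.696
L4 t 34.8 tgt [ 0.6771 -0.0791  0.062 ] tcp [0.4827 0.3085 0.0182] slide [ 5.64 16.4  -1.74] turn [-0.03 -0.09  2.47] F [-0.4 -0.4 -2.3] w 0.696
```

View pics/w17.png

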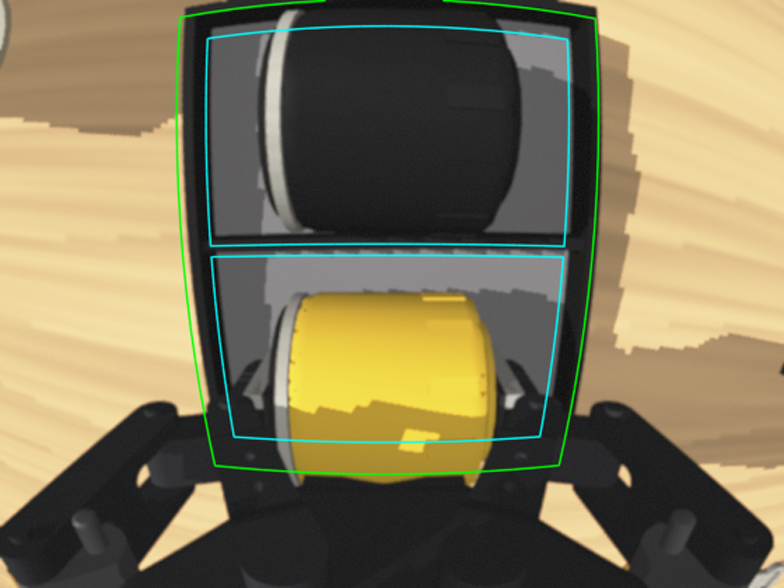

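Request:
send_rows:
  increments:
    - {"slide": [0,0,-0.5],"turn": [0,0,0],"hand": 1}
    - {"slide": [0,0,-0.8],"turn": [0,0,0],"hand": 1}
    - {"slide": [0,0,-1],"turn": [0,0,0],"hand": 1}
    - {"slide": [0,0,-1],"turn": [0,0,0],"hand": 1}
    - {"slide": [0,0,-1],"turn": [0,0,0],"hand": 1}
    - {"slide": [0,0,-1],"turn": [0,0,0],"hand": 1}
    - {"slide": [0,0,-1],"turn": [0,0,0],"hand": 1}
    - {"slide": [0.4,0.5,-0.6],"turn": [0,0,0.8],"hand": 1}
    - {"slide": [0.6,0.8,-0.3],"turn": [0,0,0.8],"hand": 1}
    - {"slide": [0.7,1,0],"turn": [0,0,0.8],"hand": 1}
    - {"slide": [0.7,1,0],"turn": [0,0,0],"hand": 1}
    - {"slide": [0.7,1,0],"turn": [0,0,0],"hand": 1}
    - {"slide": [0.7,1,0],"turn": [0,0,0],"hand": 1}
    - {"slide": [0.7,1,0],"turn": [0,0,0],"hand": 1}
    - {"slide": [0.7,1,0],"turn": [0,0,0],"hand": 1}
    - {"slide": [0.7,1,0],"turn": [0,0,0],"hand": 1}
    - {"slide": [0.7,1,0],"turn": [0,0,0],"hand": 1}
    - {"slide": [0.5,1,0],"turn": [0,0,0],"hand": 1}
    - {"slide": [0.5,1,0],"turn": [0,0,0],"hand": 1}
    - {"slide": [0,0,0],"turn": [0,0,0],"hand": 1}

```text
time_s: 36.85
tcp_pos: [0.6629, 0.0081, 0.2245]
tcp_rot: [0.999, -0.031, 0.008, -0.002]
wrist_force: [-0.6, 0.1, -2.4]
gripper_width: 0.697
```

```bash
python3 go.py L4
```

```text
L4 t 36.85 tgt [ 0.6771 -0.0791  0.062 ] tcp [0.6629 0.0081 0.2245] slide [0.68 3.48 6.5 ] turn [-0.06 -0.2   0.02] F [-0.6  0.1 -2.4] w 0.697
```

Request:
send_rows:
  increments:
    - {"slide": [0.2,0.9,0],"turn": [-0.06,-0.1,0],"hand": 1}
    - {"slide": [0.2,0.9,0],"turn": [0,-0.1,0],"hand": 1}
    - {"slide": [0.2,0.9,0.2],"turn": [0,0,0],"hand": 1}
    - {"slide": [0,0.85,0.4],"turn": [0,0,0],"hand": 1}
    - {"slide": [0,0,0.5],"turn": [0,0,0],"hand": 1}
    - {"slide": [0,0,0],"turn": [0,0,0],"hand": 1}
    - {"slide": [0,0,0],"turn": [0,0,0],"hand": 1}

```text
time_s: 37.55
tcp_pos: [0.6709, -0.0802, 0.2008]
tcp_rot: [1.0, -0.03, 0.0, -0.001]
wrist_force: [0.4, -0.3, -2.2]
gripper_width: 0.694
```

```bash
python3 go.py L4; python3 look.py w18
```

```text
L4 t 37.55 tgt [ 0.6771 -0.0791  0.062 ] tcp [ 0.6709 -0.0802  0.2008] slide [ 0.25 -0.05  5.55] turn [-0.03 -0.    0.04] F [ 0.4 -0.3 -2.2] w 0.694
```

View pics/w18.png

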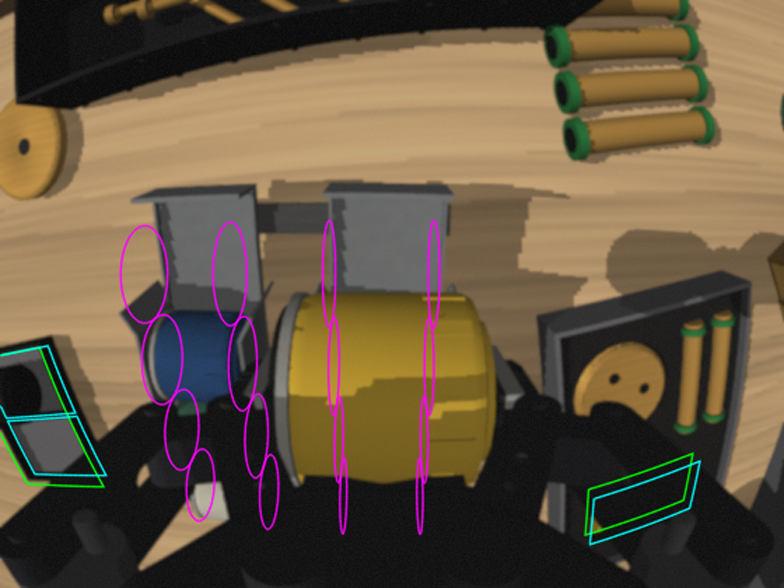

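Request:
send_rows:
  increments:
    - {"slide": [0.25,0.03,0.3],"turn": [0,0,0.04],"hand": 1}
    - {"slide": [0,0,0.6],"turn": [0,0,0],"hand": 1}
    - {"slide": [0,0,0.7],"turn": [0,0,0],"hand": 1}
    - {"slide": [0,0,0.7],"turn": [0,0,0],"hand": 1}
    - {"slide": [0,0,0.6],"turn": [0,0,0],"hand": 1}
    - {"slide": [0,0,0.4],"turn": [0,0,0],"hand": 1}
    - {"slide": [0,0,0],"turn": [0,0,0],"hand": 1}

```text
time_s: 38.3
tcp_pos: [0.6813, -0.0752, 0.1169]
tcp_rot: [1.0, -0.028, 0.003, -0.001]
wrist_force: [-0.7, 0.4, -2.2]
gripper_width: 0.694
```

```bash
python3 go.py L4; python3 look.py w19; python3 look.py s19 scene
```

```text
L4 t 38.3 tgt [ 0.6771 -0.0791  0.062 ] tcp [ 0.6813 -0.0752  0.1169] slide [-0.17  0.17  2.2 ] turn [-0.04 -0.08  0.08] F [-0.7  0.4 -2.2] w 0.694
```

View pics/w19.png

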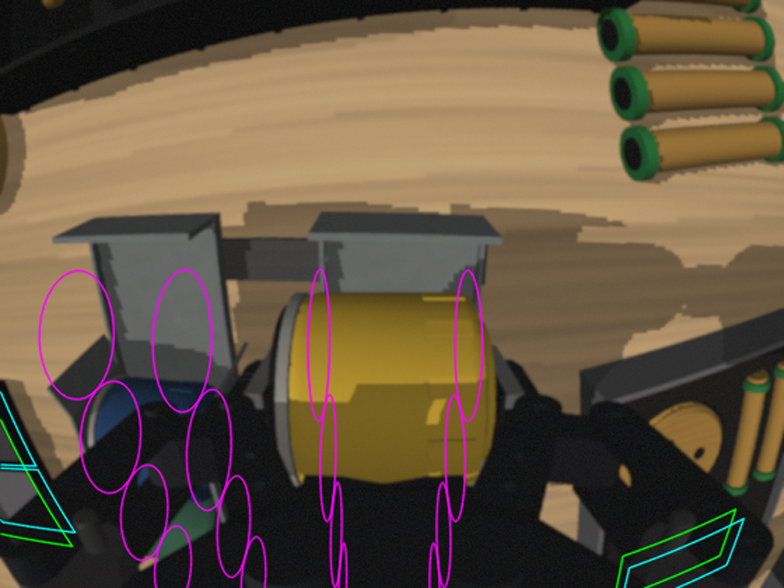

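View pics/s19.png

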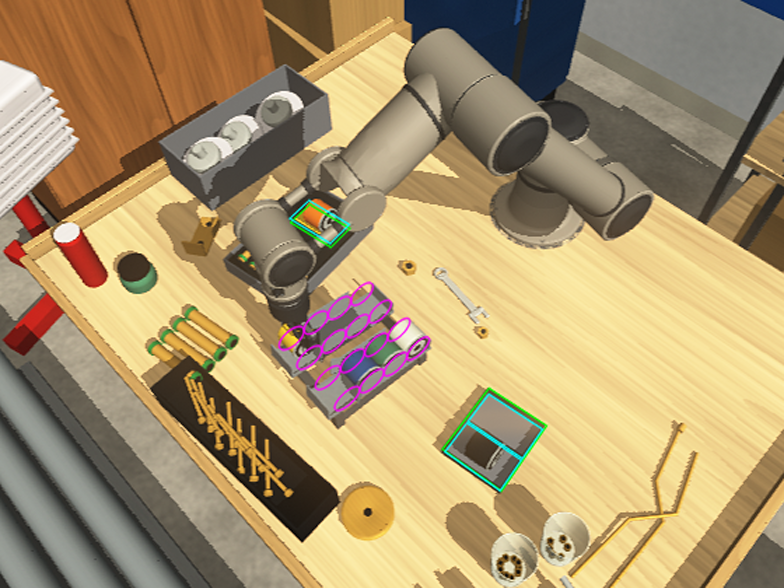

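Request:
send_rows:
  increments:
    - {"slide": [-0.17,0.27,0.2],"turn": [0,-0.08,0.1],"hand": 1}
    - {"slide": [0,0,0.5],"turn": [0,0,0],"hand": 1}
    - {"slide": [0,0,0.3],"turn": [0,0,0],"hand": 1}
    - {"slide": [0,0,0],"turn": [0,0,0],"hand": 1}

```text
time_s: 38.8
tcp_pos: [0.6785, -0.0832, 0.0944]
tcp_rot: [0.999, -0.033, 0.003, -0.001]
wrist_force: [-0.7, -0.4, -1.5]
gripper_width: 0.697
```

```bash
python3 go.py L4; python3 look.py w20
```

```text
L4 t 38.8 tgt [ 0.6771 -0.0791  0.062 ] tcp [ 0.6785 -0.0832  0.0944] slide [-0.07 -0.16  1.3 ] turn [-0.02 -0.08 -0.04] F [-0.7 -0.4 -1.5] w 0.697
```

View pics/w20.png

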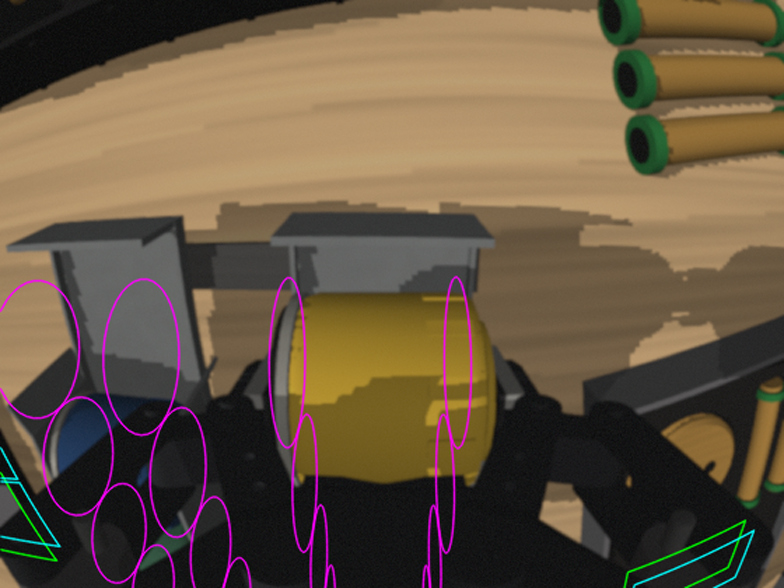

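Request:
send_rows:
  increments:
    - {"slide": [-0.07,0,0.4],"turn": [0,-0.06,0],"hand": 1}
    - {"slide": [0,0,0.3],"turn": [0,0,0],"hand": 1}
    - {"slide": [0,0,0.15],"turn": [0,0,0],"hand": 1}
    - {"slide": [0,0,0],"turn": [0,0,0],"hand": 1}

```text
time_s: 39.25
tcp_pos: [0.6771, -0.0829, 0.0719]
tcp_rot: [0.999, -0.033, 0.001, -0.001]
wrist_force: [-0.5, -0.3, -2.6]
gripper_width: 0.699
```

```bash
python3 go.py L4; python3 look.py w21
```

```text
L4 t 39.25 tgt [ 0.6771 -0.0791  0.062 ] tcp [ 0.6771 -0.0829  0.0719] slide [-0.01 -0.15  0.4 ] turn [-0.02 -0.03 -0.04] F [-0.5 -0.3 -2.6] w 0.699
```

View pics/w21.png

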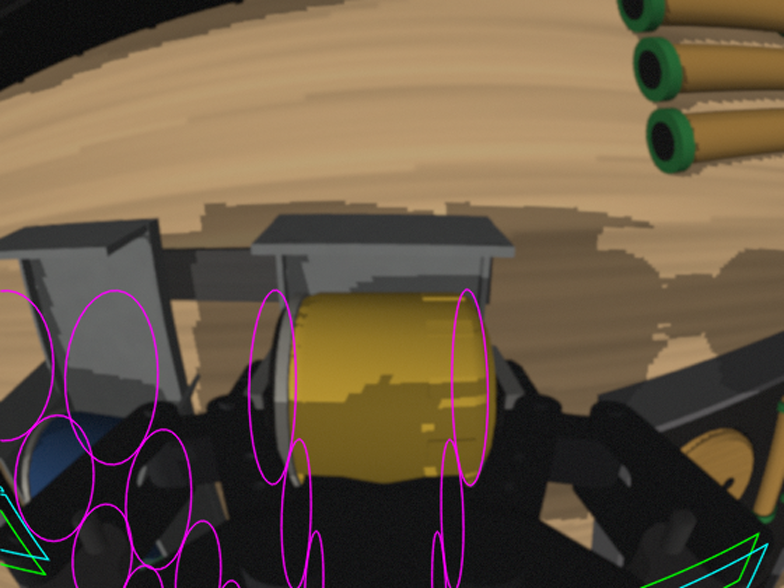

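Request:
send_rows:
  increments:
    - {"slide": [0,0,0.12],"turn": [0,0,0],"hand": 1}
    - {"slide": [0,0,0],"turn": [0,0,0],"hand": 1}

```text
time_s: 39.5
tcp_pos: [0.6781, -0.083, 0.0703]
tcp_rot: [0.999, -0.033, 0.003, -0.0]
wrist_force: [0.1, -0.8, -2.0]
gripper_width: 0.693
```

```bash
python3 go.py L4
```

```text
L4 t 39.5 tgt [ 0.6771 -0.0791  0.062 ] tcp [ 0.6781 -0.083   0.0703] slide [-0.05 -0.16  0.33] turn [-0.01 -0.06 -0.03] F [ 0.1 -0.8 -2. ] w 0.693
```

Request:
send_rows:
  increments:
    - {"slide": [0,0,0.08],"turn": [0,0,0],"hand": 1}
    - {"slide": [0,0,0],"turn": [0,0,0],"hand": 1}
    - {"slide": [0,0,0],"turn": [0,0,0],"hand": 0.1}
    - {"slide": [0,0,0],"turn": [0,0,0],"hand": 0.1}
    - {"slide": [0,0,0],"turn": [0,0,0],"hand": 0.1}
    - {"slide": [0,0,-0.4],"turn": [0,0,0],"hand": 0.1}
    - {"slide": [0,0,-0.8],"turn": [0,0,0],"hand": 0.1}
    - {"slide": [0,0,-1],"turn": [0,0,0],"hand": 0}
    - {"slide": [0,0,-1],"turn": [0,0,0],"hand": 0}
    - {"slide": [0,0,-1],"turn": [0,0,0],"hand": 0}
    - {"slide": [0,0,-1],"turn": [0,0,0],"hand": 0}
    - {"slide": [0,0,-0.4],"turn": [0,0,0],"hand": 0}

```text
time_s: 40.7
tcp_pos: [0.6774, -0.0831, 0.218]
tcp_rot: [0.999, -0.033, 0.004, -0.0]
wrist_force: [0.0, -0.3, 0.7]
gripper_width: 0.996
```

```bash
python3 go.py L4 SA; python3 look.py w22;python3 look.py s22 scene
```

```text
L4 t 40.7 tgt [ 0.6771 -0.0791  0.062 ] tcp [ 0.6774 -0.0831  0.218 ] slide [-0.07 -0.16  6.24] turn [-0.01 -0.09 -0.03] F [ 0.  -0.3  0.7] w 0.996
SA t 40.7 tgt [0.561  0.3174 0.012 ] tcp [ 0.6774 -0.0831  0.218 ] slide [ -5.76 -15.68   8.21] turn [ 0.   -0.09 -2.5 ] F [ 0.  -0.3  0.7] w 0.996
```

View pics/w22.png

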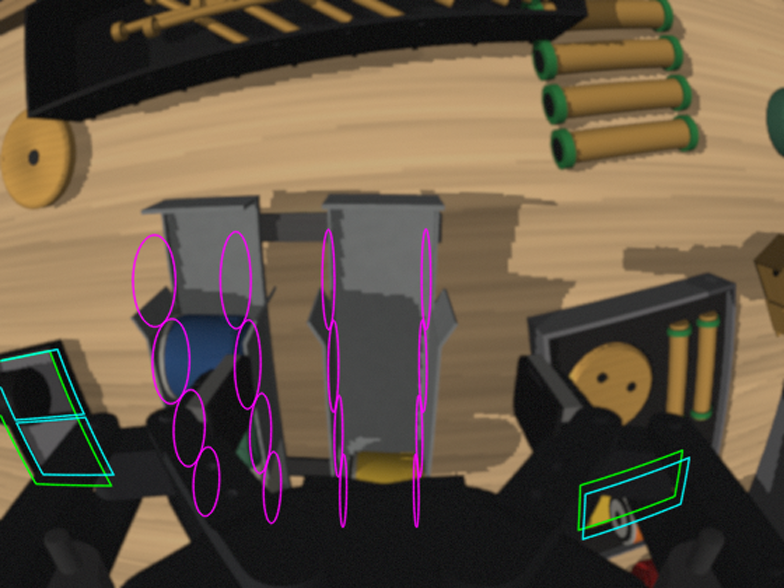

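View pics/s22.png

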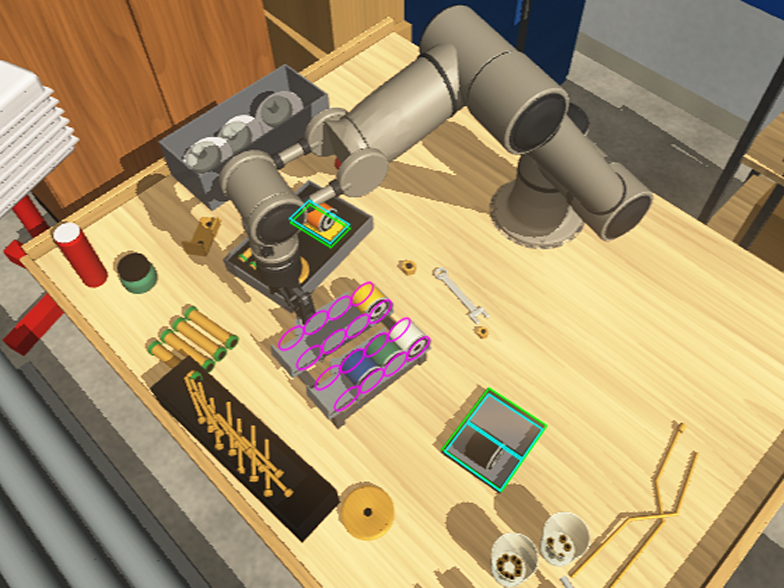

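Request:
send_rows:
  increments:
    - {"slide": [-0.2,-0.5,0],"turn": [0,0,-0.8],"hand": 0}
    - {"slide": [-0.25,-0.8,0],"turn": [0,0,-0.8],"hand": 0}
    - {"slide": [-0.2,-1,0],"turn": [0,-0.1,-0.8],"hand": 0}
    - {"slide": [-0.15,-1,0],"turn": [0,0,0],"hand": 0}
    - {"slide": [-0.15,-1,0],"turn": [0,0,0],"hand": 0}
    - {"slide": [-0.15,-1,0],"turn": [0,0,0],"hand": 0}
    - {"slide": [-0.15,-1,0],"turn": [0,0,0],"hand": 0}
    - {"slide": [-0.15,-1,0],"turn": [0,0,0],"hand": 0}
    - {"slide": [-0.15,-1,0],"turn": [0,0,0],"hand": 0}
    - {"slide": [-0.15,-1,0],"turn": [0,0,0],"hand": 0}
    - {"slide": [-0.15,-1,0],"turn": [0,0,0],"hand": 0}
    - {"slide": [-0.15,-1,0],"turn": [0,0,0],"hand": 0}
    - {"slide": [-0.15,-1,0],"turn": [0,0,0],"hand": 0}
    - {"slide": [-0.15,-1,0.2],"turn": [0,0,0],"hand": 0}
    - {"slide": [-0.15,-1,0.3],"turn": [0,0,0],"hand": 0}
    - {"slide": [-0.15,-1,0.3],"turn": [0,0,0],"hand": 0}
    - {"slide": [0,-1,0.3],"turn": [0,0,0],"hand": 0}
    - {"slide": [0,-0.4,0.2],"turn": [0,0,0],"hand": 0}
    - {"slide": [0,0,0],"turn": [0,0,0],"hand": 0}

```text
time_s: 42.7
tcp_pos: [0.544, 0.3368, 0.1495]
tcp_rot: [0.997, 0.066, -0.028, 0.002]
wrist_force: [0.1, 0.4, 0.3]
gripper_width: 1.0
```

```bash
python3 go.py SA
```

```text
SA t 42.7 tgt [0.561  0.3174 0.012 ] tcp [0.544  0.3368 0.1495] slide [0.88 0.85 5.46] turn [ 0.01  0.7  -0.03] F [0.1 0.4 0.3] w 1.0
```

Request:
send_rows:
  increments:
    - {"slide": [0.3,0.5,0.1],"turn": [0,0.4,0],"hand": 0}
    - {"slide": [0.1,0.3,0.2],"turn": [0,0.3,0],"hand": 0}
    - {"slide": [0,0,0],"turn": [0,0,0],"hand": 0}
    - {"slide": [0,0,0],"turn": [0,0,0],"hand": 0}

```text
time_s: 43.1
tcp_pos: [0.5568, 0.3139, 0.1395]
tcp_rot: [0.998, 0.065, -0.001, 0.002]
wrist_force: [-0.4, -1.0, 0.2]
gripper_width: 1.002
```

```bash
python3 go.py SA; python3 look.py w23
```

```text
SA t 43.1 tgt [0.561  0.3174 0.012 ] tcp [0.5568 0.3139 0.1395] slide [ 0.2  -0.14  5.1 ] turn [ 0.04  0.02 -0.05] F [-0.4 -1.   0.2] w 1.002
```

View pics/w23.png

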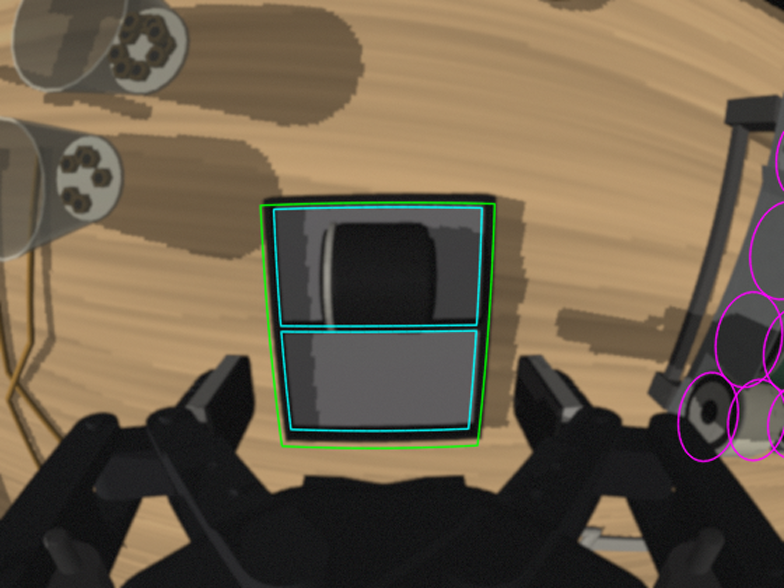

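Black lies at nominal SA. Descend.

Request:
send_rows:
  increments:
    - {"slide": [0.2,-0.14,0.3],"turn": [0.04,0,0],"hand": 0}
    - {"slide": [0,0,0.7],"turn": [0,0,0],"hand": 0}
    - {"slide": [0,0,0.8],"turn": [0,0,0],"hand": 0}
    - {"slide": [0,0,0.8],"turn": [0,0,0],"hand": 0}
    - {"slide": [0,0,0.5],"turn": [0,0,0],"hand": 0}
    - {"slide": [0,0,0],"turn": [0,0,0],"hand": 0}

```text
time_s: 43.75
tcp_pos: [0.5642, 0.3199, 0.0592]
tcp_rot: [0.998, 0.065, 0.0, -0.001]
wrist_force: [-0.2, -0.6, 0.3]
gripper_width: 1.004
```

```bash
python3 go.py SA
```

```text
SA t 43.75 tgt [0.561  0.3174 0.012 ] tcp [0.5642 0.3199 0.0592] slide [-0.14  0.08  1.89] turn [-0.02 -0.01 -0.06] F [-0.2 -0.6  0.3] w 1.004
```

Request:
send_rows:
  increments:
    - {"slide": [-0.14,0.06,0.4],"turn": [0,0,-0.05],"hand": 0}
    - {"slide": [0,0,0.6],"turn": [0,0,0],"hand": 0}
    - {"slide": [0,0,0.4],"turn": [0,0,0],"hand": 0}
    - {"slide": [0,0,0.2],"turn": [0,0,0],"hand": 0}
    - {"slide": [0,0,0],"turn": [0,0,0],"hand": 0}

```text
time_s: 44.25
tcp_pos: [0.5619, 0.3186, 0.0174]
tcp_rot: [0.998, 0.067, 0.002, -0.001]
wrist_force: [-0.8, 0.5, 0.0]
gripper_width: 1.0
```

```bash
python3 go.py SA
```

```text
SA t 44.25 tgt [0.561  0.3174 0.012 ] tcp [0.5619 0.3186 0.0174] slide [-0.04  0.04  0.22] turn [-0.03 -0.04 -0.  ] F [-0.8  0.5  0. ] w 1.0
```

Request:
send_rows:
  increments:
    - {"slide": [0,0,0],"turn": [0,0,0],"hand": 1}
    - {"slide": [0,0,0],"turn": [0,0,0],"hand": 1}
    - {"slide": [0,0,0],"turn": [0,0,0],"hand": 1}
    - {"slide": [0,0,0],"turn": [0,0,0],"hand": 1}
    - {"slide": [0,0,0],"turn": [0,0,0],"hand": 1}
    - {"slide": [0,0,-0.4],"turn": [0,0,0],"hand": 1}
    - {"slide": [0,0,-0.6],"turn": [0,0,0],"hand": 1}
    - {"slide": [0,0,0],"turn": [0,0,0],"hand": 1}

```text
time_s: 45.05
tcp_pos: [0.5622, 0.3186, 0.0453]
tcp_rot: [0.998, 0.067, 0.002, -0.002]
wrist_force: [0.3, 0.3, -1.7]
gripper_width: 0.7
```

```bash
python3 go.py SA L4; python3 look.py w24
```

```text
SA t 45.05 tgt [0.561  0.3174 0.012 ] tcp [0.5622 0.3186 0.0453] slide [-0.06  0.04  1.33] turn [-0.04 -0.05 -0.  ] F [ 0.3  0.3 -1.7] w 0.7
L4 t 45.05 tgt [ 0.6771 -0.0791  0.062 ] tcp [0.5622 0.3186 0.0453] slide [ 2.44 16.38 -0.71] turn [-0.04 -0.05  2.46] F [ 0.3  0.3 -1.7] w 0.7
```

View pics/w24.png

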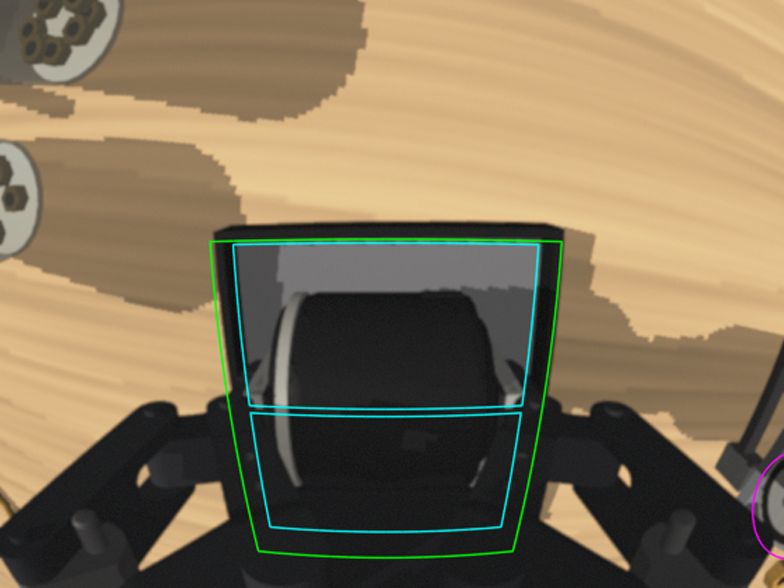

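Black held. Up and across.

Request:
send_rows:
  increments:
    - {"slide": [0,0,-0.7],"turn": [0,0,0],"hand": 1}
    - {"slide": [0,0,-1],"turn": [0,0,0],"hand": 1}
    - {"slide": [0,0,-1],"turn": [0,0,0],"hand": 1}
    - {"slide": [0,0,-1],"turn": [0,0,0],"hand": 1}
    - {"slide": [0,0,-1],"turn": [0,0,0],"hand": 1}
    - {"slide": [0,0,-1],"turn": [0,0,0],"hand": 1}
    - {"slide": [0.2,0.5,-0.6],"turn": [0,0,0.8],"hand": 1}
    - {"slide": [0.4,0.8,-0.3],"turn": [0,0,0.8],"hand": 1}
    - {"slide": [0.4,1,0],"turn": [0,0,0.8],"hand": 1}
    - {"slide": [0.4,1,0],"turn": [0,0,0],"hand": 1}
    - {"slide": [0.4,1,0],"turn": [0,0,0],"hand": 1}
    - {"slide": [0.4,1,0],"turn": [0,0,0],"hand": 1}
    - {"slide": [0.4,1,0],"turn": [0,0,0],"hand": 1}
    - {"slide": [0.4,1,0],"turn": [0,0,0],"hand": 1}
    - {"slide": [0.4,1,0],"turn": [0,0,0],"hand": 1}
    - {"slide": [0.4,1,0],"turn": [0,0,0],"hand": 1}
    - {"slide": [0.4,1,0],"turn": [0,0,0],"hand": 1}
    - {"slide": [0.4,1,0],"turn": [0,0,0],"hand": 1}
    - {"slide": [0.4,1,0],"turn": [0,0,0],"hand": 1}
    - {"slide": [0,0,0],"turn": [0,0,0],"hand": 1}

```text
time_s: 47.1
tcp_pos: [0.6727, -0.0061, 0.2132]
tcp_rot: [1.0, -0.031, -0.002, -0.001]
wrist_force: [0.0, -0.3, -2.2]
gripper_width: 0.695
```

```bash
python3 go.py L4
```

```text
L4 t 47.1 tgt [ 0.6771 -0.0791  0.062 ] tcp [ 0.6727 -0.0061  0.2132] slide [0.39 2.91 6.04] turn [-0.01  0.05  0.  ] F [ 0.  -0.3 -2.2] w 0.695
```

Request:
send_rows:
  increments:
    - {"slide": [0.15,0.9,0],"turn": [0,0,0],"hand": 1}
    - {"slide": [0.15,0.9,0],"turn": [0,0,0],"hand": 1}
    - {"slide": [0,0.9,0.2],"turn": [0,0,0],"hand": 1}
    - {"slide": [0,0.35,0.4],"turn": [0,0,0],"hand": 1}
    - {"slide": [0,0,0.6],"turn": [0,0,0],"hand": 1}
    - {"slide": [0,0,0.7],"turn": [0,0,0],"hand": 1}
    - {"slide": [0,0,0.7],"turn": [0,0,0],"hand": 1}
    - {"slide": [0,0,0.6],"turn": [0,0,0],"hand": 1}
    - {"slide": [0,0,0.3],"turn": [0,0,0],"hand": 1}
    - {"slide": [0,0,0],"turn": [0,0,0],"hand": 1}

```text
time_s: 48.1
tcp_pos: [0.6721, -0.0776, 0.1182]
tcp_rot: [1.0, -0.03, -0.005, -0.003]
wrist_force: [1.6, 0.8, -2.5]
gripper_width: 0.697
```

```bash
echo 'RK=np.array([.5921,-.0166,-.0655])' >> poses.txt; python3 go.py L4; python3 look.py w25
```

```text
L4 t 48.1 tgt [ 0.677  -0.0823  0.062 ] tcp [ 0.6721 -0.0776  0.1182] slide [0.23 0.19 2.24] turn [-0.08  0.12  0.06] F [ 1.6  0.8 -2.5] w 0.697
```

View pics/w25.png

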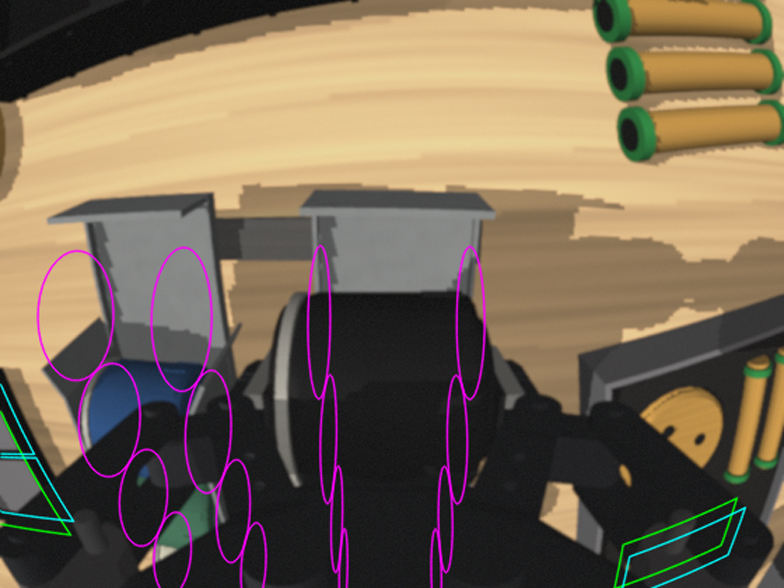

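Request:
send_rows:
  increments:
    - {"slide": [0.23,0.2,0.2],"turn": [-0.06,0.1,0.06],"hand": 1}
    - {"slide": [0,0,0.5],"turn": [0,0,0],"hand": 1}
    - {"slide": [0,0,0.3],"turn": [0,0,0],"hand": 1}
    - {"slide": [0,0,0],"turn": [0,0,0],"hand": 1}

```text
time_s: 48.55
tcp_pos: [0.6796, -0.0832, 0.094]
tcp_rot: [0.999, -0.033, 0.002, -0.0]
wrist_force: [-0.2, -0.5, -1.9]
gripper_width: 0.698
```

```bash
python3 go.py L4
```

```text
L4 t 48.55 tgt [ 0.677  -0.0823  0.062 ] tcp [ 0.6796 -0.0832  0.094 ] slide [-0.11 -0.03  1.28] turn [-0.01 -0.05 -0.  ] F [-0.2 -0.5 -1.9] w 0.698
```

Request:
send_rows:
  increments:
    - {"slide": [-0.11,0,0.4],"turn": [0,-0.05,0],"hand": 1}
    - {"slide": [0,0,0.4],"turn": [0,0,0],"hand": 1}
    - {"slide": [0,0,0.15],"turn": [0,0,0],"hand": 1}
    - {"slide": [0,0,0],"turn": [0,0,0],"hand": 1}

```text
time_s: 48.95
tcp_pos: [0.6771, -0.0832, 0.07]
tcp_rot: [0.999, -0.033, 0.001, -0.0]
wrist_force: [-1.4, -0.2, 2.1]
gripper_width: 0.696
```

```bash
python3 go.py L4; python3 look.py w26
```

```text
L4 t 48.95 tgt [ 0.677  -0.0823  0.062 ] tcp [ 0.6771 -0.0832  0.07  ] slide [-0.01 -0.03  0.32] turn [-0.   -0.02 -0.  ] F [-1.4 -0.2  2.1] w 0.696
```

View pics/w26.png

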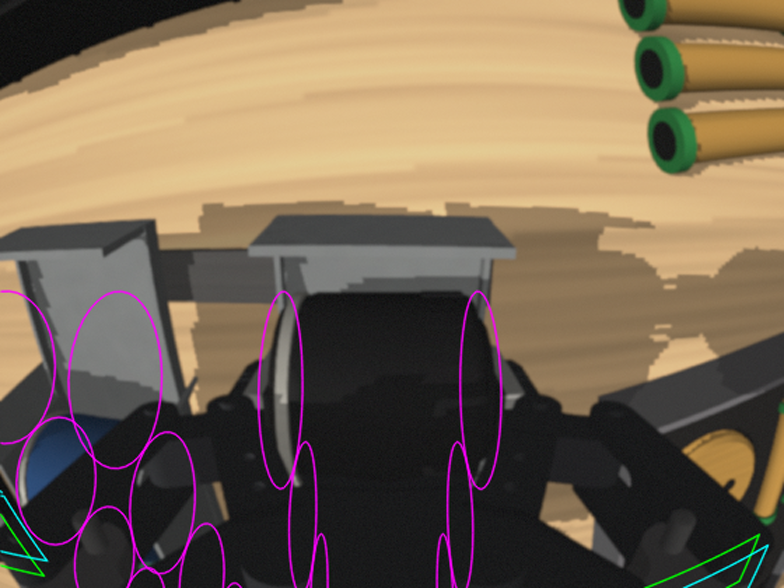

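Request:
send_rows:
  increments:
    - {"slide": [0,0,0],"turn": [0,0,0],"hand": 0.1}
    - {"slide": [0,0,0],"turn": [0,0,0],"hand": 0.1}
    - {"slide": [0,0,0],"turn": [0,0,0],"hand": 0.1}
    - {"slide": [0,0,-0.4],"turn": [0,0,0],"hand": 0.1}
    - {"slide": [0,0,-0.8],"turn": [0,0,0],"hand": 0.1}
    - {"slide": [0,0,-1],"turn": [0,0,0],"hand": 0}
    - {"slide": [0,0,-1],"turn": [0,0,0],"hand": 0}
    - {"slide": [0,0,-1],"turn": [0,0,0],"hand": 0}
    - {"slide": [-1,0,-1],"turn": [0,0,0],"hand": 0}
    - {"slide": [-1,0,-0.4],"turn": [0,0,0],"hand": 0}
    - {"slide": [-1,0,-0.4],"turn": [0,0,0],"hand": 0}
    - {"slide": [-1,0,0],"turn": [0,0,0],"hand": 0}
    - {"slide": [-1,0,0],"turn": [0,0,0],"hand": 0}
    - {"slide": [-1,-0.5,0],"turn": [0,0,0],"hand": 0}
    - {"slide": [-1,-0.5,0],"turn": [0,0,0],"hand": 0}
    - {"slide": [-0.5,-0.5,0],"turn": [0,0,0],"hand": 0}
    - {"slide": [0,0,0],"turn": [0,0,0],"hand": 0}
    - {"slide": [0,0,0],"turn": [0,0,0],"hand": 0}

```text
time_s: 50.8
tcp_pos: [0.4881, -0.0331, 0.2376]
tcp_rot: [0.999, -0.033, 0.011, 0.002]
wrist_force: [1.1, -0.2, -0.8]
gripper_width: 1.002
```

```bash
python3 go.py L1; python3 look.py w27; python3 look.py s27 scene; python3 look.py side27 side
```

```text
L1 t 50.8 tgt [ 0.4924 -0.0702  0.039 ] tcp [ 0.4881 -0.0331  0.2376] slide [0.09 1.44 7.95] turn [ 0.05 -0.28 -0.01] F [ 1.1 -0.2 -0.8] w 1.002
```

View pics/w27.png

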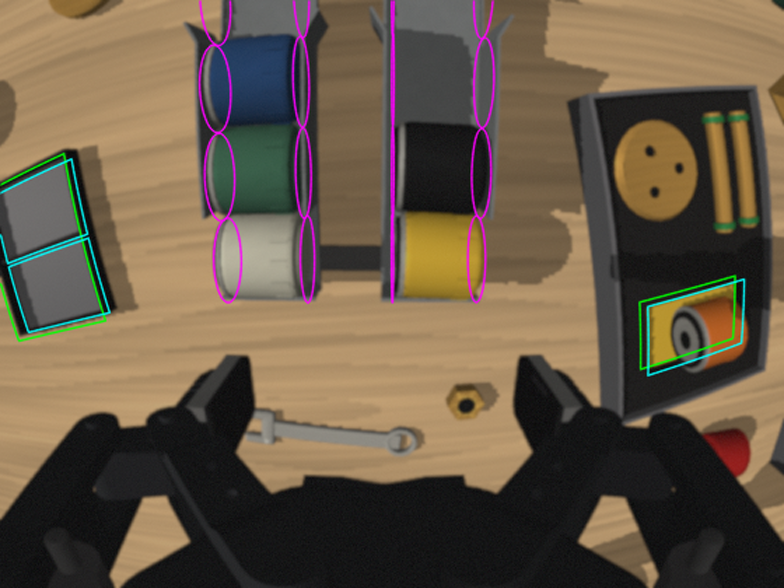

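View pics/s27.png

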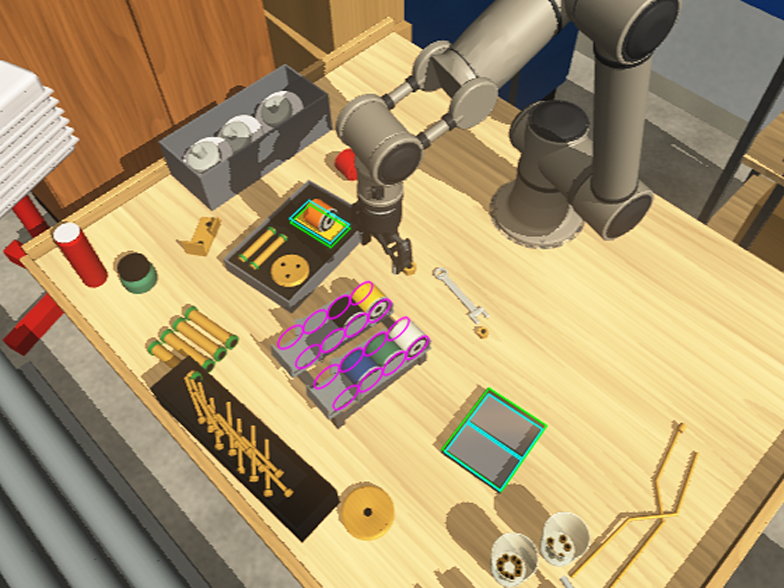

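View pics/side27.png

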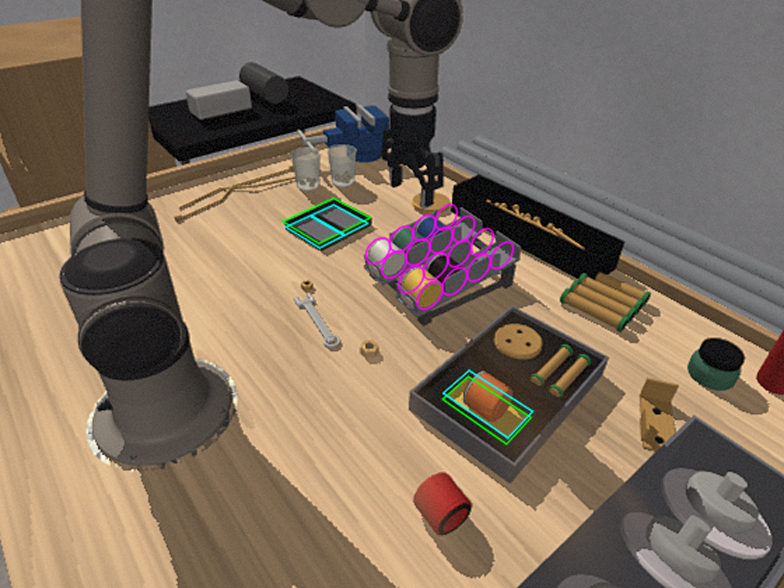

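```bash
python3 - <<'E'
from workcell import vision,monitor
import numpy as np
for n in("side","scene"):
    vision.grab_frame(n)
    for l in("yellow_mid","black_mid","white_mid","green_mid","blue_mid","orange_mid"):
        r=vision.outline_of(n,l)
        print(n,l,[(round(d['conf'],2),np.round(d['at']).tolist(),int(d['region'].sum())) for d in r[:2]])
print(monitor.sense()['time_s'])
E
```

```text
side yellow_mid [(0.86, [205.0, 301.0], 565), (0.55, [189.0, 318.0], 314)]
side black_mid [(0.95, [358.0, 315.0], 1233), (0.68, [189.0, 317.0], 334)]
side white_mid [(0.86, [183.0, 276.0], 458)]
side green_mid [(0.81, [170.0, 290.0], 275)]
side blue_mid [(0.8, [162.0, 308.0], 260)]
side orange_mid [(0.98, [280.0, 348.0], 839)]
scene yellow_mid [(0.79, [214.0, 266.0], 410)]
scene black_mid [(0.91, [222.0, 245.0], 380)]
scene white_mid [(0.89, [238.0, 291.0], 470)]
scene green_mid []
scene blue_mid [(0.76, [265.0, 256.0], 423)]
scene orange_mid [(0.71, [156.0, 232.0], 394), (0.19, [258.0, 241.0], 4001)]
51.65
```

Request:
send_rows:
  increments:
    - {"slide": [0,0,0],"turn": [0,0,0],"hand": 0}
    - {"slide": [0,0,0],"turn": [0,0,0],"hand": 0}
    - {"slide": [0,0,0],"turn": [0,0,0],"hand": 0}
    - {"slide": [0,0,0],"turn": [0,0,0],"hand": 0}
    - {"slide": [0,0,0],"turn": [0,0,0],"hand": 0}

```text
time_s: 52.15
tcp_pos: [0.4876, -0.0329, 0.2366]
tcp_rot: [0.999, -0.033, 0.01, 0.002]
wrist_force: [0.5, -0.1, 0.7]
gripper_width: 1.002
```

```bash
python3 - <<'E'
from h import *
from workcell import vision,workorder
for n in("side","scene"):
    m=vision.camera_model(n); print(n,proj(m,[[.406,-.335,.051],[.406,-.335,.055]]))
print(workorder.job_done())
E
```

```text
side [[348.06661879 282.39647678]
 [348.29303235 281.19933608]]
scene [[227.52102757 154.37407794]
 [227.39376246 153.59104082]]
the job is handed in; nothing more can be done
None
```

The job is handed in: the orange filter is in the kit tray's pocket, and the yellow and black filters are back in their lane in the old order. It took about 52 s of the 138 s allowed.

**What I did:** I took the yellow and then the black filter from the front of the right lane and laid them in the two compartments of the black tray. I then laid the orange filter in the yellow-floored pocket. Finally I put yellow and then black in at the rear loading place, and both rolled forward. I did not touch the other lane or the red look-alike.

**Last checks:**
- **Orange filter:** lies in the pocket with its axis along the length. It sits within about 2 mm of where it should be in the wrist and side views. In the scene view the network's centre is about 5 px, very roughly 1 cm, from the expected point. I took that as the network's error, since the other two views agree.
- **The other five filters:** all are in their starting places. In the side and scene pictures they are within about 3 px of where they were at the start. The scene network missed the green filter in the last check, but the side view showed it unmoved.
- **Robot:** stands clear of everything with the gripper open.

**Disagreements on the way:**
- **Pocket position:** the first estimate from the scene camera was about 10 mm off, and I corrected it with the wrist camera before placing.
- **Lane position:** the lane's centre at the rear was about 3 to 4 mm further right than first fitted, and I corrected it by eye against the rear stop.

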